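Index the objective turret and unscrew the long objective

ROBOT

A 6-joint arm with a two-finger parallel gripper is mounted at the origin on the work surface. World frame = base frame: x ahead of the robot, y to its left, z up, the work surface at z = 0. Lengths are in m, angles in rad, forces in N, time in s.
With the tool pointing down it reaches from about 0.3 to 0.95 m from the base axis. Payload 3.1 kg.
Tool frame: the origin (TCP) lies midway between the tips of the shut fingers; the grasp point (between the pads) lies 19 mm behind it; z points along the fingers, y is the direction in which the jaws open and shut (so a half turn about z gives the same grasp; the last joint's range is limited). The gripper opens to 85 mm and grips with 20 to 120 N. Pads are 22 mm wide; open, the fingers measure 114 mm over their backs; the gripper's body (76 mm by 85 mm) begins 54 mm behind the grasp point. The pads swing forward as they close: fully open they stand 13 mm farther back than shut.
Start: joints at [-1.297, 0.308, 1.634, -0, 1.2, -0.07], TCP at [0.211, -0.588, 0.231] pointing down, gripper open.
Joint ranges: [-3.06, 3.06], [-0.79, 1.96], [0.05, 2.63], [-1.19, 4.34], [0.05, 2.64], [-2.94, 2.94]. Speed limits (rad/s): [2.79, 2.79, 3.14, 3.14, 3.14, 3.14].

INTERFACE

Orientations are given as a rotation vector (axis times angle).
In Python, from bench import arm gives the robot as it stands.
- The arm moves only by the tool send_rows, never from a script. Its argument "series" is a list of rows, each a list of 7 numbers: the shift along the world's x, y, z in m, then the turn, a rotation vector about the world's x, y, z in degrees, then the finger opening in m, from 0 to 0.0854. A call has 1 to 20 rows; each row is the pose to reach, as a shift and turn from the pose measured when the call began; what a row does not reach only later rows make up. A row lasts 1/8 s, in which the tool goes at most 62.5 mm and 10.7 degrees, less where a joint would pass 70% of its speed; a pose out of reach is approached as far as the arm can. A call with a gripper value outside its range is refused whole. The fingers move at their own pace and stop on an object; the grip force is fixed at half the most. Time passes only in rows, so rows that repeat a pose let the fingers close. It gives the time, the measured TCP pose, the force and the opening at its end, in the units of the state.
- arm.sense(): the state, without advancing time (a new reading comes with each control period).
- arm.camera(name): name is "scene" or "top" or "wrist"; returns a dict with "frame" (480x640x3 uint8, red, green, blue), "depth" (480x640 float32, m along the optical axis (not along the pixel's ray), 0 where there is no reading), "camera_matrix" (3x3 intrinsics, pixels), "view" (4x4, takes a point from world to camera coordinates); the wrist camera has in their place "mount" (4x4, takes a point from camera to tool coordinates, whose origin is the TCP and whose axes are the flange's). Camera axes: x right, y up, looking along -z (the intrinsics and any distortion apply to the point x, -y, -z); pixel columns grow to the right and rows downward; lengths in m; the calibration is good to about 2 mm. The wrist camera is an equidistant fisheye: a pixel r from the principal point sees the ray r / f radians off the axis. A picture is of the moment at which its call begins: read the wrist's pose just before it.
- arm.sign_off(): hands the job in, once; it reports no verdict.
Trained networks look in the newest picture that a camera, given by its name, has taken for a name from the list of things; names that differ only in an ending like _2 or _b are one class to them, and where a whole thing is asked for, a point or a joint stands for the part that bears it (a point fixed in the world has none). Each returns a list of dicts, best first, with "confidence" (0 to 1); they miss things now and then, are a little off and sometimes report something else, mostly with a low value. They report only what shows in the picture. A call takes as long as a camera call.
- arm.recognise(camera, label): "at" ([x, y, z] in m, in world coordinates, good to about 4 mm: the middle of the surface that is visible of it).
The state is a dict: "t": time; "joint_positions": joint angles; "qvel": joint speeds; "tau": joint torques, N m; "tcp_pos": TCP position; "orientation": TCP orientation; "force": force on the tool from outside, world axes, zero at the start; "moment": the same for the moment, N m; "width": opening from 0.0 (shut) to 1.0 (fully open).
Only numpy, scipy, OpenCV 4.12 (cv2) and the standard library are available. Lean on these libraries where they do the work, as an engineer would, in place of code of your own. Each camera call takes 0.05 s, during which the arm holds its last target.

TASK

Turn the objective turret by its spoke handles, keeping off the objectives, until the long objective stands at the front, in line with the pointer. With the turret there, unscrew the long objective anticlockwise, lift it out and set it down gently, standing upright on its threaded stub on the free floor of the tray. Leave the turret with its empty socket at the front and leave the other things where they are.

Things in the scene. Friction and masses are not known exactly. Their poses are not given: they have to be found in the camera images.
- turret_axis (a point): Fixed, on the turret's vertical axis at the top of its disc (75 mm above the work surface); -x points to the front pointer, +x to the pillar behind. Disc 156 mm across, 20 mm thick. Below it: a pedestal 100 mm across, a foot 150 mm wide and 28 mm high, and the pointer wedge, 35 mm high, a small steel diamond 108 mm in front of the axis.
- front_place (a point): Fixed point of the turret unit, 52 mm in front of the axis, towards the pointer wedge, at the height of the disc's top: the front place, where the long objective's place must come.
- long_place (a point): Moves with the turret: centre of the long objective's socket at the top of the disc, 52 mm from the axis. x points from here to the turret axis. The socket is a round boss 47 mm across and 20 mm high, with a two-start quick thread. The other three places, every 90 degrees, carry short objectives.
- objective_mid (a point): Long steel objective, point on its axis 40 mm above its lower end; z up its axis, nose up. 69 mm long, about 160 g: stub 24 mm across and 21 mm long with two 5 mm thread pins (36 mm tip to tip along its x axis, 4.5 mm above the lower end), body 34 mm across from 21 to 59 mm up, tapering nose. Its lower end is flat: it can stand.
- short_a: One of the short objectives, fixed on the turret 90 degrees clockwise (seen from above) from the long one; origin on its axis at the disc's top. Boss 47 mm across and 18 mm high, objective 32 mm across, top 40 mm above the disc.
- short_b: Short objective opposite the long one; origin on its axis at the disc's top; boss as above, 35 mm across, top 44 mm above the disc.
- short_c: Short objective 90 degrees anticlockwise from the long one; origin on its axis at the disc's top; boss as above, 29 mm across, top 38 mm above the disc.
- tray: Fixed aluminium tray 130 mm (its x) by 180 mm (its y), origin under its centre on the work surface. Walls 4 mm thick and 14 mm high; its flat rubber-lined floor is 7 mm above the work surface. The bottle stands near one short side of the tray and the cap near the other, the middle is free.
- objective: Same objective; origin at the centre of its lower end. Screwed home that is 1 mm above the disc's top and its x axis is along that of long_place. It unscrews anticlockwise seen from above, rising 3 mm per 60 degrees; it comes free to lift straight out after about 108 degrees and meets a stop at 120 degrees. It cannot be pulled out before. The thread turns lightly.
- oil_mid (a point): Small amber bottle standing on the tray, 28 mm across, 55 mm high; point on its axis half-way up. Leave alone.
- cap_mid (a point): Low black cap standing on the tray, 34 mm across, 20 mm high; point at its centre. Leave alone.
- canister_mid (a point): Grey canister 45 mm across, 60 mm high, standing on the work surface; its centre. Leave alone.
- slides_mid (a point): White slide box 80 x 30 x 22 mm lying on the work surface; its centre. Leave alone.
- mount_mid (a point): Post mount, 50 mm square foot and thin post, 87 mm high, on the work surface; point 40 mm up its axis. Leave alone.
- driver_grip (a point): Screwdriver lying on the work surface, 150 mm long along its x; point on its handle. Leave alone.
- spanner_grip (a point): Spanner lying on the work surface, 130 mm long along its x; point on its handle. Leave alone.
- turret (a joint): Angle (rad) that the turret has been turned since the start, growing anticlockwise seen from above. It turns either way without detents or stops, against friction of 0.22 N m, and stays where it is left.
- spoke (a point): Moves with the turret: on one of its four spoke handles, 95 mm from the axis, 45 degrees anticlockwise (seen from above) from the long objective's place; the others follow every 90 degrees. Level round bars 12 mm across, sticking out of the disc's rim to 108 mm from the axis, centre line 73 mm above the work surface. They are for pushing the turret round.
- pillar (a point): Centre of the top of the unit's pillar, 215 mm high, 75 mm wide, 115 to 170 mm behind the turret axis. Its 44 mm wide arm reaches forward over the rear place to 52 mm behind the axis, 165 to 215 mm above the work surface.

How it is judged:
On the way, in this order (a step that is already met when the one before it is completed fails the run):
1. the turret stands still with the long objective, still screwed in, at the front place (within 8 mm) (horizontal distance between long_place and front_place below 0.008 m and velocity of joint turret between -0.05 and 0.05 rad/s and distance between objective and long_place below 0.004 m), for 0.2 s.
2. with the turret there the long objective is unscrewed and lifted clear of its socket (horizontal distance between long_place and front_place below 0.008 m and z of objective in the frame of long_place above 0.025 m), for 0.05 s.
At the end, for the whole second after the job is handed in: The long objective stands upright (within 0.1 rad) and still on the tray's floor, inside the walls, leaning on neither the bottle nor the cap, and the empty socket is still at the front place (within 8 mm) (horizontal distance between long_place and front_place below 0.008 m and angle between objective's own z axis and vertical below 0.1 rad and x of objective in the frame of tray between -0.05 and 0.05 m and y of objective in the frame of tray between -0.075 and 0.075 m and z of objective in the frame of tray between 0.003 and 0.011 m and linear speed of objective below 0.02 m/s and horizontal distance between objective_mid and oil_mid above 0.029 m and horizontal distance between objective_mid and cap_mid above 0.03 m); the robot touches nothing.
It fails at once if the bottle, cap, canister, slide box, screwdriver, spanner or post mount is shifted by more than 30 mm (distance of any of oil_mid, cap_mid, canister_mid, slides_mid, driver_grip, spanner_grip, mount_mid from where it was at the start of the episode above 0.03 m).
It fails at once if the robot pushes on one of the short objectives (more than 4 N) (contact force between any of the arm, the fingers and short_a above 4 N or contact force between any of the arm, the fingers and short_b above 4 N or contact force between any of the arm, the fingers and short_c above 4 N).
It fails at once if the turret is turned by pushing on the long objective (more than 4 N on it while it is screwed in more than 15 mm from the front place) (contact force between the fingers and objective above 4 N and distance between objective and long_place below 0.004 m and horizontal distance between long_place and front_place above 0.015 m).
It fails at once if the long objective is dropped or pressed hard on the tray (more than 40 N) (contact force between objective and tray above 40 N).
It also fails if it takes over 72 s, if anything falls off the work surface, if the arm or the gripper's body presses on something with over 40 N, if the wrist force passes 120 N, or if a joint passes its speed limit or range.

## Working session

There is one attempt and no reset: what is moved stays moved. The work goes in short steps, Python scripts to look and compute and a tool call to move; the robot and the scene stay as the last step left them, time stands still between calls to the robot, and variables do not carry over. Pictures are saved under pics/ and viewed, and the job is handed in when it is done.

Besides the shell and the picture viewer there is one more tool, called after "Emit:" as a command line: name --pt "numbers of a row" for each row, then --argument value for the rest. send_rows: Moves the arm, as the interface text tells. Its arguments: {"type":"object","properties":{"series":{"type":"array"}},"required":["series"]}

```bash
mkdir -p pics; ls; cat > h.py <<'E'
import numpy as np, cv2
from bench import arm
def save(c,n,crop=None,scale=1):
    r=arm.camera(c); f=cv2.cvtColor(np.asarray(r["frame"]),cv2.COLOR_RGB2BGR)
    cv2.imwrite(f"pics/{n}.png",f); return r
def cloud(r):
    K=np.array(r["camera_matrix"]);V=np.array(r["view"]);d=np.array(r["depth"])
    v,u=np.mgrid[0:480,0:640]
    x=(u-K[0,2])/K[0,0]*d; y=(v-K[1,2])/K[1,1]*d
    P=np.stack([x,-y,-d,np.ones_like(d)],-1)@np.linalg.inv(V).T
    P=P[...,:3]; P[d<=0]=np.nan
    return P
def pix(r,p):
    K=np.array(r["camera_matrix"]);V=np.array(r["view"])
    c=V@np.append(p,1); return K[0,0]*c[0]/-c[2]+K[0,2], K[1,1]*(-c[1])/-c[2]+K[1,2]
E
python3 - <<'E'
from h import *
s=arm.sense(); print(s)
for c in ("scene","top","wrist"):
    r=save(c,c+"0")
    print(c,r["camera_matrix"],r.get("view"),r.get("mount"))
    if c!="wrist":
        for n in ["turret","objective","short_a","tray","oil_mid","cap_mid","canister_mid","slides_mid","mount_mid","spoke","pillar","driver_grip","spanner_grip","long_place"]:
            try: print(n,[(np.round(d["at"],3).tolist(),round(d["confidence"],2)) for d in arm.recognise(c,n)])
            except Exception as e: print(n,e)
E
```

```text
pics
{'t': 0.0, 'joint_positions': array([-1.29669661e+00,  3.09008322e-01,  1.63519699e+00,  2.10186800e-05,
        1.19970402e+00, -6.96934641e-02]), 'qvel': array([ 2.32379363e-04, -4.60951032e-05, -5.40731023e-04, -5.88807735e-04,
        5.48567035e-04,  1.47230866e-03]), 'tau': array([-5.09519202e-05, -4.15255094e+01, -2.76665175e+01, -1.45009012e-04,
        1.02569960e-02,  4.95312847e-06]), 'tcp_pos': array([ 0.21042236, -0.58763376,  0.23004005]), 'orientation': array([-3.09302170e+00, -5.36967120e-01,  3.40427479e-04]), 'force': array([ 0.49606095,  0.18570168, -0.43947458]), 'moment': array([-0.01411936, -0.07696927, -0.03106613]), 'width': 0.9986607333066827}
scene [[562.74182081   0.         331.4032877 ]
 [  0.         562.74182081 241.54566654]
 [  0.           0.           1.        ]] [[ 1.81483286e-01  9.83392882e-01 -1.50203611e-03 -1.05523030e-01]
 [-7.72714585e-01  1.43547414e-01  6.18309235e-01  3.71043759e-01]
 [ 6.08256514e-01 -1.11052147e-01  7.85933479e-01 -1.76666265e+00]
 [ 0.00000000e+00  0.00000000e+00  0.00000000e+00  1.00000000e+00]] None
turret [([0
[... 1881 characters left out ...]
.523, -0.231, 0.077], 0.57)]
pillar [([0.637, -0.221, 0.044], 0.9)]
driver_grip [([0.472, 0.41, 0.021], 0.93), ([0.479, -0.243, 0.107], 0.58), ([0.528, -0.231, 0.074], 0.15)]
spanner_grip [([0.398, -0.45, 0.001], 0.91)]
long_place [([0.524, -0.233, 0.077], 0.76), ([0.634, -0.224, 0.04], 0.4)]
wrist [[371.64829954   0.         322.20344787]
 [  0.         371.64829954 240.4424532 ]
 [  0.           0.           1.        ]] None [[ 2.26337699e-04  9.52719832e-01  3.03850079e-01  7.77939516e-02]
 [ 9.99999767e-01 -1.98117215e-05 -6.82779569e-04 -5.31765700e-04]
 [-6.44477844e-04  3.03850162e-01 -9.52719614e-01 -1.41661359e-01]
 [ 0.00000000e+00  0.00000000e+00  0.00000000e+00  1.00000000e+00]]
```

View pics/scene0.png

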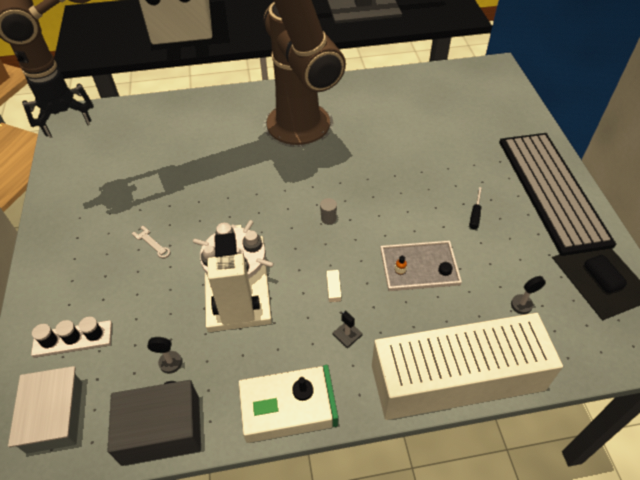

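View pics/top0.png

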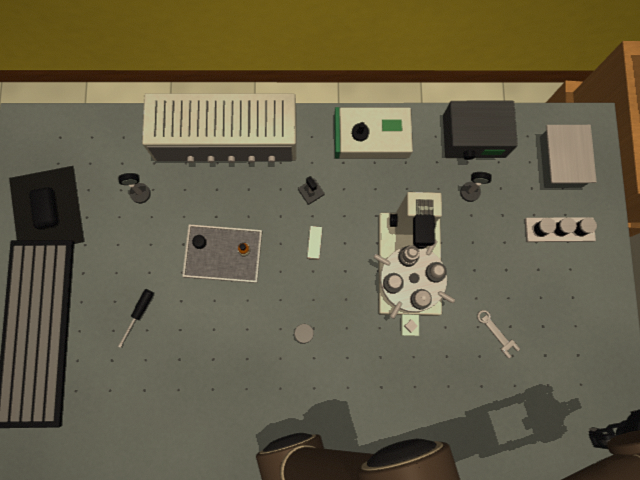

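View pics/wrist0.png

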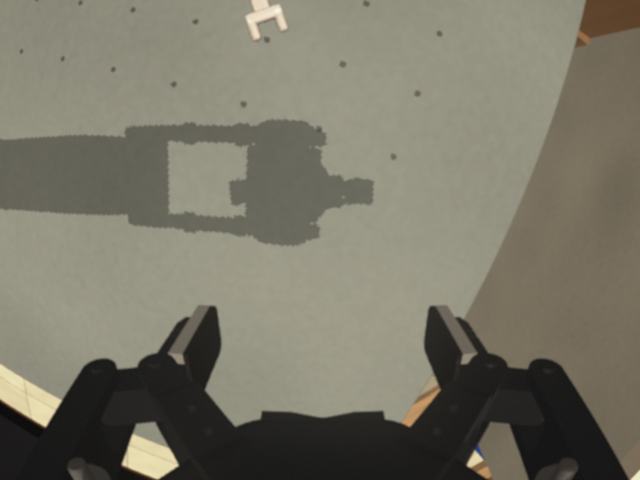

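```bash
python3 - <<'E'
from h import *
r=arm.camera("top"); f=cv2.cvtColor(np.asarray(r["frame"]),cv2.COLOR_RGB2BGR)
cv2.imwrite("pics/z1.png",cv2.resize(f[185:350,360:470],None,fx=5,fy=5,interpolation=cv2.INTER_CUBIC)[:800])
P=cloud(r)
for (u,v) in [(410,254),(410,250),(436,270),(422,297),(393,281),(414,278),(410,325),(411,326)]:
    print(u,v,np.round(P[v,u],3))
np.save("P.npy",P)
r2=arm.camera("scene"); f=cv2.cvtColor(np.asarray(r2["frame"]),cv2.COLOR_RGB2BGR)
cv2.imwrite("pics/z2.png",cv2.resize(f[210:340,180:290],None,fx=5,fy=5,interpolation=cv2.INTER_CUBIC)[:600])
P2=cloud(r2)
# disc top points
for Q in (P,P2):
    m=(Q[...,2]>.070)&(Q[...,2]<.080)&(abs(Q[...,0]-.52)<.15)&(abs(Q[...,1]+.23)<.15)
    q=Q[m]; (c,rad)=cv2.minEnclosingCircle((q[:,:2]*1000).astype(np.float32)); print(m.sum(),c,rad, q.min(0),q.max(0),np.median(q[:,2]))
    m=(Q[...,2]>.21)&(Q[...,2]<.22)&(abs(Q[...,0]-.62)<.15)&(abs(Q[...,1]+.23)<.15)
    q=Q[m]; print('arm',len(q),q.min(0),q.max(0),cv2.minAreaRect((q[:,:2]*1000).astype(np.float32)))
    m=(Q[...,2]>.022)&(Q[...,2]<.033)&(abs(Q[...,0]-.52)<.2)&(abs(Q[...,1]+.23)<.1)
    q=Q[m]; print('foot',len(q),q.min(0),q.max(0),cv2.minAreaRect((q[:,:2]*1000).astype(np.float32)))
E
```

```text
410 254 [ 0.575 -0.217  0.141]
410 250 [ 0.582 -0.216  0.15 ]
436 270 [ 0.542 -0.281  0.112]
422 297 [ 0.48  -0.245  0.116]
393 281 [ 0.517 -0.181  0.117]
414 278 [ 0.529 -0.235  0.081]
410 325 [ 0.423 -0.229  0.038]
411 326 [ 0.421 -0.233  0.027]
2033 (551.9242553710938, -229.80108642578125) 124.48171997070312 [ 0.4364016  -0.32773843  0.07001334] [ 0.66930634 -0.14358552  0.07999949] 0.07515477505376422
arm 1317 [ 0.58417906 -0.2777348   0.21001281] [ 0.6988986  -0.20091048  0.21996721] ((642.3123779296875, -237.83868408203125), (74.59839630126953, 115.64978790283203), 86.84981536865234)
foot 1496 [ 0.39966589 -0.31529547  0.02201065] [ 0.69968769 -0.15822852  0.03298307] ((548.5960693359375, -236.3463897705078), (150.00970458984375, 297.4883728027344), 87.75260162353516)
807 (551.6110229492188, -229.0462188720703) 124.75679779052734 [ 0.43596749 -0.32691916  0.07021623] [ 0.6698079  -0.14130877  0.07999931] 0.07548407065455742
arm 1242 [ 0.5826929  -0.27590077  0.21001868] [ 0.70156979 -0.20103782  0.21989652] ((642.1876220703125, -237.88475036621094), (74.03362274169922, 118.81497192382812), 88.71029663085938)
foot 1239 [ 0.40345029 -0.31314104  0.02200814] [ 0.70283849 -0.15733323  0.03294669] ((552.798828125, -235.2342529296875), (150.32061767578125, 299.91754150390625), 88.14154815673828)
```

View pics/z1.png

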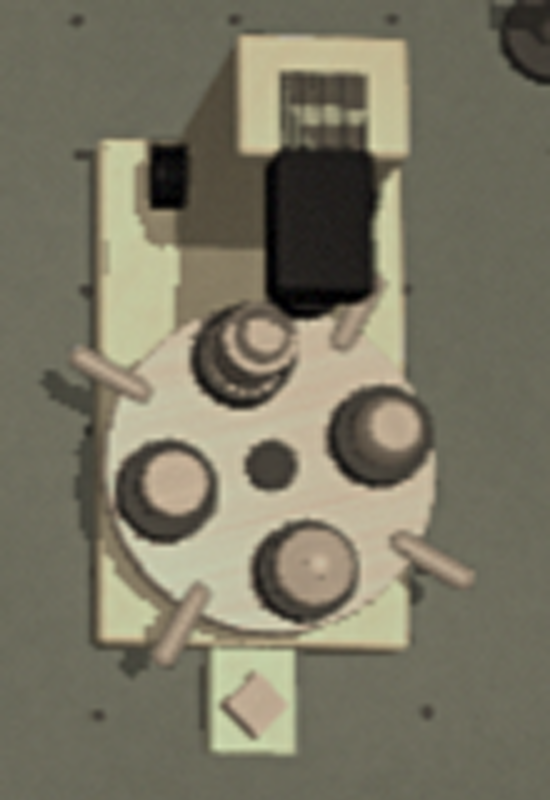

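View pics/z2.png

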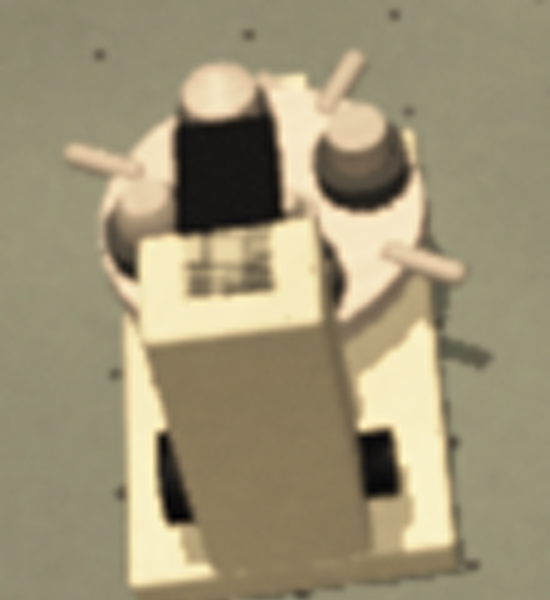

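```bash
cat > loc.py <<'E'
from h import *
from scipy.optimize import least_squares
def axisfit(P):
    # central knob & rim: edge points of disc z~75
    m=(abs(P[...,2]-.0753)<.004)&(np.hypot(P[...,0]-.53,P[...,1]+.235)<.081)
    return P[m]
def run(c):
    r=arm.camera(c); P=cloud(r); out={}
    q=axisfit(P)[:,:2]; 
    # best circle radius 78 that covers: per-angle max radius
    c0=np.array([.529,-.235])
    for _ in range(15):
        d=q-c0; a=np.arctan2(d[:,1],d[:,0]); rr=np.hypot(*d.T)
        E=[];
        for k in np.arange(-np.pi,np.pi,np.pi/18):
            s=(a>=k)&(a<k+np.pi/18)&(rr<.081)
            if s.sum()>4:
                j=np.argmax(np.where(s,rr,0)); 
                if rr[j]>.070: E.append(q[j])
        E=np.array(E)
        f=least_squares(lambda p:np.hypot(E[:,0]-p[0],E[:,1]-p[1])-.078,c0,loss='soft_l1',f_scale=.002)
        c0=f.x
    print(c,'axis',np.round(c0,4),len(E))
    # spokes: radius 84..106 z 66..82
    m=(P[...,2]>.066)&(P[...,2]<.083); d=P[...,:2]-c0; rr=np.hypot(d[...,0],d[...,1])
    m&=(rr>.084)&(rr<.108); a=np.degrees(np.arctan2(d[...,1],d[...,0]))[m]
    b=np.exp(1j*np.radians(4*a)); mu=np.degrees(np.angle(np.mean(b)))/4
    print(' spokes mod90',mu,len(a), [ (k,round(float(np.median(a[abs((a-mu-k+45)%360-45)<12])),1)) for k in (0,90,180,-90) if (abs((a-mu-k+45)%360-45)<12).any()])
    for k in range(4):
        g=np.radians(mu+45+90*k); e=np.array([np.cos(g),np.sin(g)])*.052+c0
        s=(np.hypot(P[...,0]-e[0],P[...,1]-e[1])<.02)&(P[...,2]>.09)&(P[...,2]<.15)
        if s.any(): print('  place',round((mu+45+90*k)%360,1),np.round(e,4),'ztop',round(float(np.percentile(P[s][:,2],97)),4),s.sum())
    return c0,mu,P,r
if __name__=="__main__":
    for c in ("top","scene"):
        c0,mu,P,r=run(c)
        s=(P[...,2]>.136)&(P[...,2]<.150)&(np.hypot(P[...,0]-c0[0],P[...,1]-c0[1])<.08); print('nose',P[s].mean(0) if s.any() else 0,s.sum())
        for lo,hi,nm in((.024,.031,'foot'),(.210,.219,'pil')):
            s=(P[...,2]>lo)&(P[...,2]<hi)&(abs(P[...,0]-.55)<.2)&(abs(P[...,1]+.235)<.09)
            print(nm,cv2.minAreaRect((P[s][:,:2]*1000).astype(np.float32)))
        s=(P[...,2]>.031)&(P[...,2]<.039)&(abs(P[...,0]-.42)<.025)&(abs(P[...,1]+.23)<.04); print('wedge',P[s].mean(0),s.sum())
        s=(P[...,2]>.011)&(P[...,2]<.017)&(abs(P[...,0]-.6)<.13)&(abs(P[...,1]-.22)<.13); print('tray',cv2.minAreaRect((P[s][:,:2]*1000).astype(np.float32)))
        for lo,hi,cx,cy,n in((.018,.032,.635,.275,'cap'),(.03,.07,.61,.17,'oil')):
            s=(P[...,2]>lo)&(P[...,2]<hi)&(abs(P[...,0]-cx)<.04)&(abs(P[...,1]-cy)<.04); print(n,P[s].mean(0),P[s].min(0),P[s].max(0))
E
python3 loc.py
```

```text
top axis [ 0.5299 -0.2356] 32
 spokes mod90 -31.154367837362656 167 [(0, -32.6), (90, 59.7), (180, 148.9), (-90, -121.5)]
  place 13.8 [ 0.5804 -0.2231] ztop 0.1469 251
  place 103.8 [ 0.5175 -0.1851] ztop 0.1167 214
  place 193.8 [ 0.4794 -0.248 ] ztop 0.1216 232
  place 283.8 [ 0.5423 -0.286 ] ztop 0.1194 218
nose [ 0.57953797 -0.2228931   0.14159962] 112
foot ((549.4813842773438, -235.3433074951172), (150.77748107910156, 295.4893493652344), 87.94257354736328)
pil ((641.8142700195312, -239.21080017089844), (75.46336364746094, 114.7043228149414), 89.0049819946289)
wedge [ 0.42193692 -0.23164805  0.03470967] 64
tray ((608.112060546875, 236.04681396484375), (212.51248168945312, 138.02996826171875), 84.88463592529297)
cap [0.63119131 0.27745032 0.02535087] [0.60235681 0.25920221 0.01804704] [0.6722488  0.30740759 0.03183891]
oil [0.60810435 0.16560228 0.0468523 ] [0.59588576 0.15342257 0.03186904] [0.62339962 0.18002347 0.06602685]
scene axis [ 0.5297 -0.2342] 21
 spokes mod90 -31.498924485715335 119 [(0, -33.7), (90, 58.2), (180, 148.3), (-90, -119.9)]
  place 13.5 [ 0.5802 -0.2221] ztop 0.1459 46
  place 103.5 [ 0.5175 -0.1836] ztop 0.116 202
  place 193.5 [ 0.4791 -0.2463] ztop 0.1215 146
  place 283.5 [ 0.5418 -0.2848] ztop 0.1181 149
nose [ 0.58024415 -0.21332942  0.1415469 ] 28
foot ((556.3729248046875, -235.15316772460938), (149.8851318359375, 291.27264404296875), 88.17094421386719)
pil ((642.7626342773438, -236.75115966796875), (74.09466552734375, 117.91716003417969), 87.18235778808594)
wedge [ 0.41293701 -0.22868919  0.03510463] 12
tray ((604.7036743164062, 221.49710083007812), (181.51976013183594, 136.29080200195312), 85.16353607177734)
cap [0.63555214 0.27785627 0.02509464] [0.61748153 0.26153463 0.0180297 ] [0.67315596 0.30737686 0.03174567]
oil [0.61560246 0.16646071 0.04627168] [0.60073216 0.15516979 0.03050861] [0.62531249 0.18102987 0.06745966]
```

```bash
cat > plan.py <<'E'
from h import *
from scipy.spatial.transform import Rotation as Rt, Slerp
A=np.array([.5298,-.235])
def tool(th,tau):
    th,tau=np.radians(th),np.radians(tau); r=np.array([np.cos(th),np.sin(th),0]); k=np.array([0,0,1.])
    z=-np.sin(tau)*r-np.cos(tau)*k; x=np.cos(tau)*r-np.sin(tau)*k
    return np.stack([x,np.cross(z,x),z],1)
def spoke(th,tau=12,rad=.100,h=.075,lag=0):
    R=tool(th,tau); g=np.append(A+rad*np.array([np.cos(np.radians(th)),np.sin(np.radians(th))]),h)
    return g+.019*R[:,2],R
def rows(targets,w):
    s=arm.sense(); p0=s["tcp_pos"]; R0=Rt.from_rotvec(s["orientation"]).as_matrix()
    for (p,R) in targets:
        print([*[round(float(v),3) for v in p-p0],*[round(float(v),1) for v in np.degrees(Rt.from_matrix(R@R0.T).as_rotvec())],w])
def interp(a,b,n):
    sl=Slerp([0,1],Rt.from_matrix([a[1],b[1]]))
    return [(a[0]+(b[0]-a[0])*t,sl(t).as_matrix()) for t in np.arange(1,n+1)/n]
def cur():
    s=arm.sense(); return s["tcp_pos"],Rt.from_rotvec(s["orientation"]).as_matrix()
E
python3 - <<'E'
from plan import *
c=cur(); t=spoke(58.7); 
a=(np.array([.3,-.45,.36]),c[1]); b=(np.append(t[0][:2],.30),t[1]); d=(np.append(t[0][:2],.16),t[1])
rows(interp(c,a,4)+interp(a,b,10)+interp(b,d,4),.045)
print(t)
E
```

```text
[0.022, 0.035, 0.032, 0.0, 0.0, -0.0, 0.045]
[0.045, 0.069, 0.064, 0.0, 0.0, -0.0, 0.045]
[0.067, 0.104, 0.097, 0.0, 0.0, -0.0, 0.045]
[0.089, 0.138, 0.129, 0.0, 0.0, -0.0, 0.045]
[0.117, 0.168, 0.123, -0.8, 0.9, 3.9, 0.045]
[0.145, 0.198, 0.117, -1.5, 1.9, 7.8, 0.045]
[0.173, 0.228, 0.111, -2.3, 2.8, 11.7, 0.045]
[0.201, 0.257, 0.105, -3.1, 3.8, 15.5, 0.045]
[0.229, 0.287, 0.099, -3.9, 4.7, 19.4, 0.045]
[0.257, 0.317, 0.093, -4.6, 5.7, 23.3, 0.045]
[0.285, 0.346, 0.087, -5.4, 6.6, 27.2, 0.045]
[0.313, 0.376, 0.081, -6.2, 7.6, 31.1, 0.045]
[0.341, 0.406, 0.075, -7.0, 8.5, 35.0, 0.045]
[0.369, 0.436, 0.069, -7.7, 9.5, 38.9, 0.045]
[0.369, 0.436, 0.034, -7.7, 9.5, 38.9, 0.045]
[0.369, 0.436, -0.001, -7.7, 9.5, 38.9, 0.045]
[0.369, 0.436, -0.036, -7.7, 9.5, 38.9, 0.045]
[0.369, 0.436, -0.071, -7.7, 9.5, 38.9, 0.045]
(array([ 0.57969964, -0.1529295 ,  0.0564152 ]), array([[ 5.08166373e-01,  8.54458830e-01, -1.08014097e-01],
       [ 8.35786855e-01, -5.19519112e-01, -1.77651980e-01],
       [-2.07911691e-01, -1.38777878e-17, -9.78147601e-01]]))
```

Emit:
send_rows --pt "0.022 0.035 0.032 0 0 0 0.045" --pt "0.045 0.069 0.064 0 0 0 0.045" --pt "0.067 0.104 0.097 0 0 0 0.045" --pt "0.089 0.138 0.129 0 0 0 0.045" --pt "0.117 0.168 0.129 -0.8 0.9 3.9 0.045" --pt "0.145 0.198 0.129 -1.5 1.9 7.8 0.045" --pt "0.173 0.228 0.125 -2.3 2.8 11.7 0.045" --pt "0.201 0.257 0.12 -3.1 3.8 15.5 0.045" --pt "0.229 0.287 0.115 -3.9 4.7 19.4 0.045" --pt "0.257 0.317 0.11 -4.6 5.7 23.3 0.045" --pt "0.285 0.346 0.1 -5.4 6.6 27.2 0.045" --pt "0.313 0.376 0.09 -6.2 7.6 31.1 0.045" --pt "0.341 0.406 0.08 -7 8.5 35 0.045" --pt "0.369 0.436 0.069 -7.7 9.5 38.9 0.045" --pt "0.369 0.436 0.034 -7.7 9.5 38.9 0.045" --pt "0.369 0.436 -0.001 -7.7 9.5 38.9 0.045" --pt "0.369 0.436 -0.036 -7.7 9.5 38.9 0.045" --pt "0.369 0.436 -0.071 -7.7 9.5 38.9 0.045" --pt "0.369 0.436 -0.071 -7.7 9.5 38.9 0.045"

```text
t: 4.12
tcp_pos: [0.5768, -0.1517, 0.1569]
orientation: [2.641, 1.488, -0.286]
force: [0.2, 0.2, -0.1]
width: 0.527
```

```bash
python3 - <<'E'
from plan import *
s=arm.sense(); print(s["t"],s["joint_positions"],s["force"],s["width"],s["tcp_pos"])
save("wrist","w1"); save("scene","s1")
rows(interp(cur(),spoke(58.7),4),.045)
E
```

```text
4.125 [-0.22540534  0.38533497  1.70656418 -0.21895491  1.13415602  0.42081785] [ 0.17543029  0.15665058 -0.07350666] 0.5265185246868677 [ 0.57682405 -0.15171313  0.15690238]
[-0.0, -0.0, -0.026, -0.0, -0.0, -0.0, 0.045]
[-0.0, -0.0, -0.052, -0.0, -0.0, -0.0, 0.045]
[-0.0, -0.0, -0.078, -0.0, -0.0, -0.0, 0.045]
[-0.0, -0.0, -0.105, -0.0, -0.0, -0.0, 0.045]
```

View pics/w1.png

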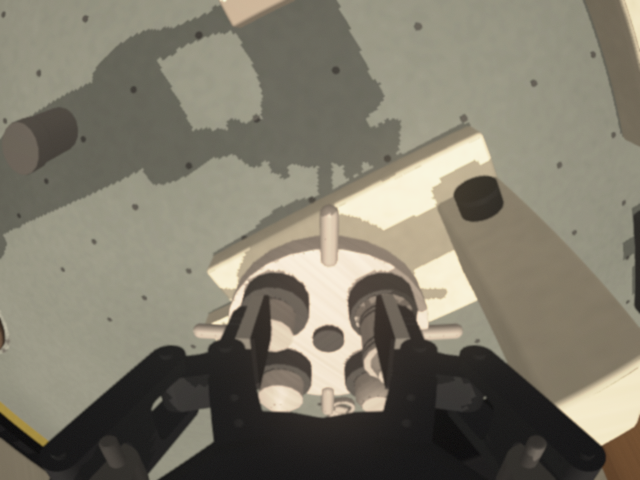

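View pics/s1.png

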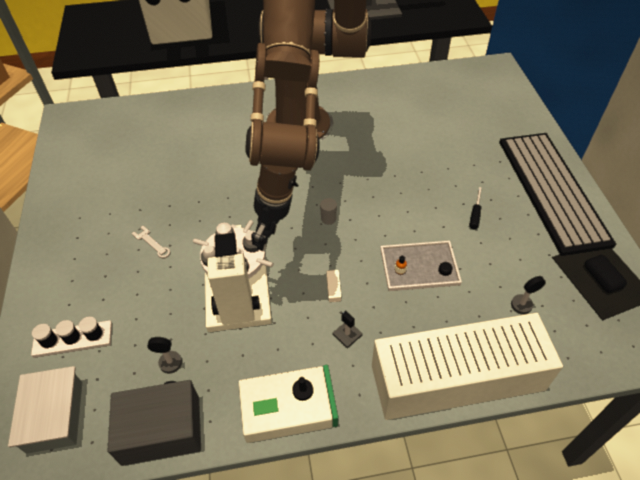

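Emit:
send_rows --pt "0 0 -0.026 0 0 0 0.045" --pt "0 0 -0.052 0 0 0 0.045" --pt "0 0 -0.078 0 0 0 0.045" --pt "0 0 -0.098 0 0 0 0.045" --pt "0 0 -0.103 0 0 0 0.045" --pt "0 0 -0.103 0 0 0 0.018" --pt "0 0 -0.103 0 0 0 0.018" --pt "0 0 -0.103 0 0 0 0.018" --pt "0 0 -0.103 0 0 0 0.018"

```text
t: 5.35
tcp_pos: [0.5804, -0.1527, 0.0585]
orientation: [2.637, 1.484, -0.276]
force: [-0.2, -0.6, 1.2]
width: 0.211
```

```bash
python3 - <<'E'
from plan import *
s=arm.sense(); print(s["t"],s["joint_positions"],s["force"],s["width"],s["tcp_pos"],spoke(58.7)[0])
save("wrist","w2"); 
rows([spoke(58.7+5.4*k) for k in range(1,17)],.018)
E
```

```text
5.35 [-0.22544494  0.51775467  1.74535679 -0.24339362  0.9585877   0.46846277] [-0.24743867 -0.57132293  1.18027399] 0.21126427650047794 [ 0.58042863 -0.15269338  0.05851123] [ 0.57969964 -0.1529295   0.0564152 ]
[-0.009, 0.004, -0.002, -0.0, 0.0, 5.4, 0.018]
[-0.017, 0.008, -0.002, -0.0, 0.0, 10.8, 0.018]
[-0.025, 0.01, -0.002, -0.0, 0.0, 16.2, 0.018]
[-0.034, 0.012, -0.002, -0.0, 0.0, 21.6, 0.018]
[-0.043, 0.013, -0.002, -0.0, 0.0, 27.0, 0.018]
[-0.052, 0.014, -0.002, -0.0, 0.0, 32.4, 0.018]
[-0.061, 0.013, -0.002, -0.0, 0.0, 37.8, 0.018]
[-0.07, 0.012, -0.002, -0.0, 0.0, 43.2, 0.018]
[-0.079, 0.009, -0.002, -0.0, 0.0, 48.6, 0.018]
[-0.088, 0.006, -0.002, -0.0, 0.0, 54.0, 0.018]
[-0.096, 0.002, -0.002, -0.0, 0.0, 59.4, 0.018]
[-0.104, -0.002, -0.002, -0.0, 0.0, 64.8, 0.018]
[-0.111, -0.008, -0.002, -0.0, 0.0, 70.2, 0.018]
[-0.118, -0.014, -0.002, -0.0, 0.0, 75.6, 0.018]
[-0.124, -0.02, -0.002, -0.0, 0.0, 81.0, 0.018]
[-0.129, -0.027, -0.002, -0.0, 0.0, 86.4, 0.018]
```

View pics/w2.png

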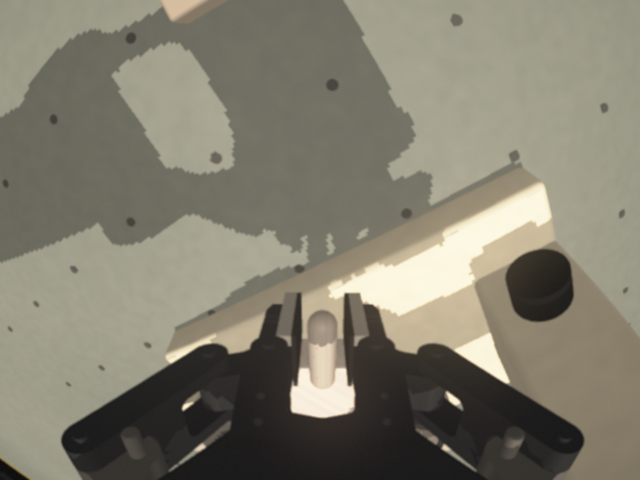

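Emit:
send_rows --pt "-0.009 0.004 0 0 0 5.4 0.018" --pt "-0.017 0.008 0 0 0 10.8 0.018" --pt "-0.025 0.01 0 0 0 16.2 0.018" --pt "-0.034 0.012 0 0 0 21.6 0.018" --pt "-0.043 0.013 0 0 0 27 0.018" --pt "-0.052 0.014 0 0 0 32.4 0.018" --pt "-0.061 0.013 0 0 0 37.8 0.018" --pt "-0.07 0.012 0 0 0 43.2 0.018" --pt "-0.079 0.009 0 0 0 48.6 0.018" --pt "-0.088 0.006 0 0 0 54 0.018" --pt "-0.096 0.002 0 0 0 59.4 0.018" --pt "-0.104 -0.002 0 0 0 64.8 0.018" --pt "-0.111 -0.008 0 0 0 70.2 0.018" --pt "-0.118 -0.014 0 0 0 75.6 0.018" --pt "-0.124 -0.02 0 0 0 81 0.018" --pt "-0.129 -0.027 0 0 0 86.4 0.018" --pt "-0.129 -0.027 0 0 0 86.4 0.018" --pt "-0.129 -0.027 0 0 0 86.4 0.045" --pt "-0.129 -0.027 0 0 0 86.4 0.045" --pt "-0.129 -0.027 0.05 0 0 86.4 0.045"

```text
t: 7.9
tcp_pos: [0.4473, -0.1775, 0.1044]
orientation: [0.884, 2.817, -0.09]
force: [1.7, -1.1, 0.7]
width: 0.528
```

```bash
python3 - <<'E'
from plan import *
import loc
s=arm.sense(); print(s["t"],s["joint_positions"],s["force"],s["width"],s["tcp_pos"],spoke(145.1)[0])
loc.run("top"); loc.run("scene"); save("top","t3")
E
```

```text
7.9 [-0.44626375  0.10523982  2.19490933 -0.0549578   0.64755456 -1.36820145] [ 1.69297584 -1.14732052  0.71843177] 0.528429977746859 [ 0.44732892 -0.17745974  0.10435326] [ 0.45102468 -0.18004557  0.0564152 ]
top axis [ 0.5301 -0.2357] 29
 spokes mod90 -36.234058737756634 136 [(0, -36.4), (90, 54.6), (-90, -126.8)]
  place 8.8 [ 0.5815 -0.2278] ztop 0.1185 213
  place 98.8 [ 0.5221 -0.1843] ztop 0.1459 250
  place 188.8 [ 0.4787 -0.2436] ztop 0.1171 218
  place 278.8 [ 0.538  -0.2871] ztop 0.1221 230
scene axis [ 0.53   -0.2344] 17
 spokes mod90 -36.47679181997209 124 [(0, -36.9), (90, 52.7), (180, 143.1), (-90, -125.4)]
  place 98.5 [ 0.5223 -0.183 ] ztop 0.1462 259
  place 188.5 [ 0.4786 -0.2421] ztop 0.1167 144
  place 278.5 [ 0.5377 -0.2859] ztop 0.1212 188
```

```bash
python3 - <<'E'
from plan import *
T=[]
for k in range(0,11):
    th=145-9.13*k; p,R=spoke(th,h=.20); T.append((p,R))
p,R=spoke(53.7,h=.20)
T+= [spoke(53.7,h=h) for h in (.165,.13,.095,.077,.077)]
rows(T,.045)
E
```

```text
[-0.003, 0.001, 0.07, 0.1, 0.4, -0.2, 0.045]
[0.007, 0.013, 0.07, 0.2, 0.3, -9.3, 0.045]
[0.018, 0.023, 0.07, 0.2, 0.3, -18.4, 0.045]
[0.031, 0.031, 0.07, 0.2, 0.3, -27.5, 0.045]
[0.045, 0.037, 0.07, 0.2, 0.3, -36.7, 0.045]
[0.06, 0.04, 0.07, 0.3, 0.3, -45.8, 0.045]
[0.075, 0.042, 0.07, 0.3, 0.3, -54.9, 0.045]
[0.091, 0.041, 0.07, 0.3, 0.2, -64.1, 0.045]
[0.105, 0.037, 0.07, 0.3, 0.2, -73.2, 0.045]
[0.12, 0.031, 0.07, 0.4, 0.2, -82.3, 0.045]
[0.133, 0.023, 0.07, 0.4, 0.2, -91.5, 0.045]
[0.133, 0.023, 0.035, 0.4, 0.2, -91.5, 0.045]
[0.133, 0.023, 0.0, 0.4, 0.2, -91.5, 0.045]
[0.133, 0.023, -0.035, 0.4, 0.2, -91.5, 0.045]
[0.133, 0.023, -0.053, 0.4, 0.2, -91.5, 0.045]
[0.133, 0.023, -0.053, 0.4, 0.2, -91.5, 0.045]
```

Emit:
send_rows --pt "-0.003 0.001 0.07 0 0.3 0 0.045" --pt "0.007 0.013 0.07 0.2 0.3 -9.3 0.045" --pt "0.018 0.023 0.07 0.2 0.3 -18.4 0.045" --pt "0.031 0.031 0.07 0.2 0.3 -27.5 0.045" --pt "0.045 0.037 0.07 0.2 0.3 -36.7 0.045" --pt "0.06 0.04 0.07 0.3 0.3 -45.8 0.045" --pt "0.075 0.042 0.07 0.3 0.3 -54.9 0.045" --pt "0.091 0.041 0.07 0.3 0.2 -64.1 0.045" --pt "0.105 0.037 0.07 0.3 0.2 -73.2 0.045" --pt "0.12 0.031 0.07 0.4 0.2 -82.3 0.045" --pt "0.133 0.023 0.07 0.4 0.2 -91.5 0.045" --pt "0.133 0.023 0.07 0.4 0.2 -91.5 0.045" --pt "0.133 0.023 0.035 0.4 0.2 -91.5 0.045" --pt "0.133 0.023 0 0.4 0.2 -91.5 0.045" --pt "0.133 0.023 0 0.4 0.2 -91.5 0.045"

```text
t: 9.93
tcp_pos: [0.5827, -0.1562, 0.1072]
orientation: [2.71, 1.376, -0.296]
force: [-0.5, -0.0, -0.0]
width: 0.521
```

```bash
python3 - <<'E'
from plan import *
s=arm.sense(); print(s["t"],s["tcp_pos"])
save("wrist","w4")
rows([spoke(53.7,h=h) for h in (.095,.077,.077)],.045)
E
```

```text
9.925 [ 0.58272704 -0.15617703  0.10722708]
[0.002, -0.001, -0.033, -0.1, -0.3, -0.1, 0.045]
[0.002, -0.001, -0.051, -0.1, -0.3, -0.1, 0.045]
[0.002, -0.001, -0.051, -0.1, -0.3, -0.1, 0.045]
```

View pics/w4.png

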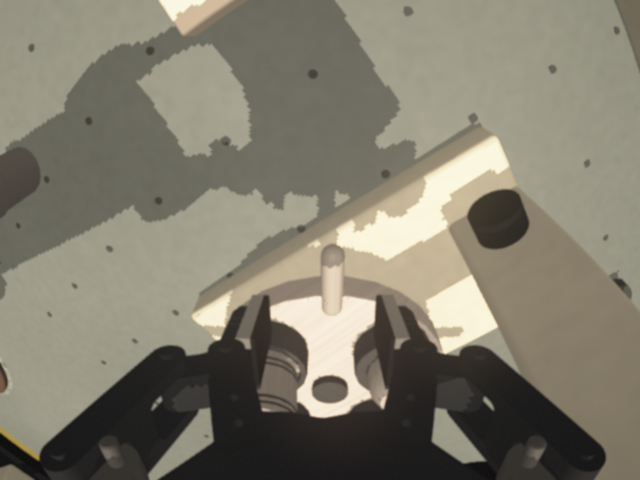

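Emit:
send_rows --pt "0.002 -0.001 -0.033 0 0 0 0.045" --pt "0.002 -0.001 -0.05 0 0 0 0.045" --pt "0.002 -0.001 -0.05 0 0 0 0.018" --pt "0.002 -0.001 -0.05 0 0 0 0.018" --pt "0.002 -0.001 -0.05 0 0 0 0.018" --pt "0.002 -0.001 -0.05 0 0 0 0.018"

```text
t: 10.72
tcp_pos: [0.5875, -0.158, 0.0605]
orientation: [2.708, 1.373, -0.289]
force: [-0.4, 0.2, 0.4]
width: 0.211
```

```bash
python3 - <<'E'
from plan import *
s=arm.sense(); print(s["t"],s["tcp_pos"],s["force"])
rows([spoke(53.7+5*k,h=.077) for k in range(1,17)]+[spoke(134.5,h=.077)],.018)
E
```

```text
10.725 [ 0.5875042  -0.1580094   0.06051503] [-0.35450111  0.17459142  0.38646764]
[-0.008, 0.005, -0.002, -0.1, -0.2, 4.9, 0.018]
[-0.015, 0.009, -0.002, -0.0, -0.2, 9.9, 0.018]
[-0.023, 0.012, -0.002, -0.0, -0.2, 14.9, 0.018]
[-0.031, 0.015, -0.002, -0.0, -0.2, 19.9, 0.018]
[-0.039, 0.017, -0.002, -0.0, -0.2, 24.9, 0.018]
[-0.047, 0.018, -0.002, -0.0, -0.2, 29.9, 0.018]
[-0.056, 0.019, -0.002, -0.0, -0.2, 34.9, 0.018]
[-0.064, 0.019, -0.002, 0.0, -0.2, 39.9, 0.018]
[-0.072, 0.018, -0.002, 0.0, -0.2, 44.9, 0.018]
[-0.08, 0.016, -0.002, 0.0, -0.2, 49.9, 0.018]
[-0.088, 0.014, -0.002, 0.0, -0.2, 54.9, 0.018]
[-0.096, 0.011, -0.002, 0.0, -0.2, 59.9, 0.018]
[-0.104, 0.007, -0.002, 0.1, -0.2, 64.9, 0.018]
[-0.111, 0.003, -0.002, 0.1, -0.2, 69.9, 0.018]
[-0.118, -0.002, -0.002, 0.1, -0.2, 74.9, 0.018]
[-0.124, -0.008, -0.002, 0.1, -0.2, 79.9, 0.018]
[-0.125, -0.008, -0.002, 0.1, -0.2, 80.7, 0.018]
```

Emit:
send_rows --pt "-0.008 0.005 -0.001 0 0 4.9 0.018" --pt "-0.015 0.009 -0.001 0 0 9.9 0.018" --pt "-0.023 0.012 -0.001 0 0 14.9 0.018" --pt "-0.031 0.015 -0.001 0 0 19.9 0.018" --pt "-0.039 0.017 -0.001 0 0 24.9 0.018" --pt "-0.047 0.018 -0.001 0 0 29.9 0.018" --pt "-0.056 0.019 -0.001 0 0 34.9 0.018" --pt "-0.064 0.019 -0.001 0 0 39.9 0.018" --pt "-0.072 0.018 -0.001 0 0 44.9 0.018" --pt "-0.08 0.016 -0.001 0 0 49.9 0.018" --pt "-0.088 0.014 -0.001 0 0 54.9 0.018" --pt "-0.096 0.011 -0.001 0 0 59.9 0.018" --pt "-0.104 0.007 -0.001 0 0 64.9 0.018" --pt "-0.111 0.003 -0.001 0 0 69.9 0.018" --pt "-0.118 -0.002 -0.001 0 0 74.9 0.018" --pt "-0.122 -0.006 -0.001 0 0 78.5 0.018" --pt "-0.125 -0.008 -0.001 0 0 80.7 0.018" --pt "-0.125 -0.008 -0.001 0 0 80.7 0.018"

```text
t: 12.98
tcp_pos: [0.4633, -0.1664, 0.0604]
orientation: [1.14, 2.714, -0.125]
force: [0.6, -0.7, 0.6]
width: 0.213
```

```bash
python3 - <<'E'
from plan import *
import loc
s=arm.sense(); print(s["t"],s["tcp_pos"],s["force"],spoke(134.5,h=.077)[0])
for c in ("top","scene"):
    c0,mu,P,r=loc.run(c)
    s=(P[...,2]>.136)&(P[...,2]<.150)&(np.hypot(P[...,0]-c0[0],P[...,1]-c0[1])<.08); print('nose',P[s].mean(0),s.sum())
    s=(P[...,2]>.031)&(P[...,2]<.039)&(abs(P[...,0]-.42)<.03)&(abs(P[...,1]+.23)<.04); print('wedge',P[s].mean(0),s.sum())
    print([(np.round(d["at"],3),d["confidence"]) for d in arm.recognise(c,"objective")])
r=arm.camera("top"); f=cv2.cvtColor(np.asarray(r["frame"]),cv2.COLOR_RGB2BGR)
cv2.imwrite("pics/z5.png",cv2.resize(f[230:350,360:470],None,fx=5,fy=5,interpolation=cv2.INTER_CUBIC))
E
```

```text
12.975 [ 0.46326577 -0.16644988  0.06037591] [ 0.58733654 -0.71680149  0.60376954] [ 0.46247789 -0.16649252  0.0584152 ]
top axis [ 0.53   -0.2359] 29
 spokes mod90 42.509485575473256 133 [(0, 43.2), (180, -138.0), (-90, -47.5)]
  place 87.5 [ 0.5323 -0.184 ] ztop 0.1194 219
  place 177.5 [ 0.4781 -0.2337] ztop 0.1475 191
  place 267.5 [ 0.5278 -0.2879] ztop 0.118 217
  place 357.5 [ 0.582  -0.2382] ztop 0.1204 215
nose [ 0.4777944  -0.22815108  0.14152769] 110
wedge [ 0.42011492 -0.24546099  0.03818187] 1
[(array([ 0.475, -0.228,  0.138]), 0.58)]
scene axis [ 0.5301 -0.2342] 21
 spokes mod90 43.05043536146124 217 [(0, 41.8), (90, 133.7), (180, -136.4), (-90, -47.4)]
  place 88.1 [ 0.5318 -0.1822] ztop 0.1176 203
  place 178.1 [ 0.4781 -0.2324] ztop 0.1463 242
  place 268.1 [ 0.5283 -0.2861] ztop 0.1164 200
nose [ 0.4813301  -0.22799302  0.14194203] 87
wedge [nan nan nan] 0
[(array([ 0.489, -0.228,  0.134]), 0.69)]<stdin>:7: RuntimeWarning: Mean of empty slice.
  ret = um.true_divide(
```

View pics/z5.png

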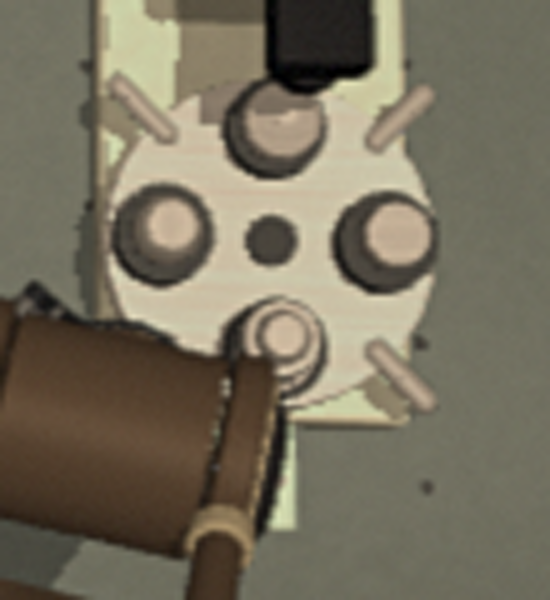

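```bash
python3 - <<'E'
from plan import *
c=cur(); up=(c[0]+[0,0,.13],c[1]); b=(np.array([.4778,-.2332,.19]),tool(90,0))
rows([(c[0],c[1])]*3+interp(c,up,4)+interp(up,b,6)+[b]*2,.06)
E
```

```text
[0.0, 0.0, 0.0, 0.0, 0.0, 0.0, 0.06]
[0.0, 0.0, 0.0, 0.0, 0.0, 0.0, 0.06]
[0.0, 0.0, 0.0, 0.0, 0.0, 0.0, 0.06]
[0.0, 0.0, 0.033, 0.0, 0.0, 0.0, 0.06]
[0.0, 0.0, 0.065, 0.0, 0.0, 0.0, 0.06]
[0.0, 0.0, 0.098, 0.0, 0.0, 0.0, 0.06]
[0.0, 0.0, 0.13, 0.0, 0.0, 0.0, 0.06]
[0.003, -0.011, 0.13, 1.9, 0.7, -7.4, 0.06]
[0.005, -0.022, 0.13, 3.9, 1.5, -14.8, 0.06]
[0.008, -0.034, 0.13, 5.8, 2.2, -22.2, 0.06]
[0.01, -0.045, 0.13, 7.7, 3.0, -29.5, 0.06]
[0.013, -0.056, 0.13, 9.6, 3.7, -36.9, 0.06]
[0.015, -0.067, 0.13, 11.6, 4.5, -44.3, 0.06]
[0.015, -0.067, 0.13, 11.6, 4.5, -44.3, 0.06]
[0.015, -0.067, 0.13, 11.6, 4.5, -44.3, 0.06]
```

Emit:
send_rows --pt "0 0 0 0 0 0 0.04" --pt "0 0 0 0 0 0 0.04" --pt "0 0 0.033 0 0 0 0.04" --pt "0 0 0.065 0 0 0 0.06" --pt "0 0 0.098 0 0 0 0.06" --pt "0 0 0.13 0 0 0 0.06" --pt "0 0 0.13 0 0 0 0.06" --pt "0.003 -0.011 0.13 1.9 0.7 -7.4 0.06" --pt "0.005 -0.022 0.13 3.9 1.5 -14.8 0.06" --pt "0.008 -0.034 0.13 5.8 2.2 -22.2 0.06" --pt "0.01 -0.045 0.13 7.7 3 -29.5 0.06" --pt "0.013 -0.056 0.13 9.6 3.7 -36.9 0.06" --pt "0.015 -0.067 0.13 11.6 4.5 -44.3 0.06" --pt "0.015 -0.067 0.13 11.6 4.5 -44.3 0.06" --pt "0.015 -0.067 0.13 11.6 4.5 -44.3 0.06"

```text
t: 15.1
tcp_pos: [0.4768, -0.2322, 0.1884]
orientation: [-2.217, -2.222, 0.0]
force: [-0.2, -0.0, -0.6]
width: 0.702
```

```bash
python3 - <<'E'
from plan import *
import loc
s=arm.sense(); print(s["t"],s["tcp_pos"],s["force"],s["joint_positions"])
r=save("wrist","w6")
d=np.array(r["depth"]); K=r["camera_matrix"]; M=np.array(r["mount"])
R=Rt.from_rotvec(s["orientation"]).as_matrix()
v,u=np.mgrid[0:480,0:640]; x=(u-K[0,2])/K[0,0]; y=(v-K[1,2])/K[1,1]; th=np.hypot(x,y); k=np.tan(th)/np.maximum(th,1e-9)
P=np.stack([x*k*d,-y*k*d,-d],-1)@M[:3,:3].T+M[:3,3]; W=P@R.T+s["tcp_pos"]; W[d<=0]=np.nan
np.save("W6.npy",W)
m=(W[...,2]>.138)&(W[...,2]<.15)&(np.hypot(W[...,0]-.478,W[...,1]+.233)<.03); q=W[m]; print('nose',len(q),q.mean(0),q.min(0),q.max(0))
m=(abs(W[...,2]-.12)<.012)&(np.hypot(W[...,0]-.478,W[...,1]+.233)<.03); q=W[m]; print('body',len(q),q.mean(0),q.min(0),q.max(0))
for c in ("top","scene"):
    c0,mu,P,r=loc.run(c)
    s=(P[...,2]>.031)&(P[...,2]<.039)&(abs(P[...,0]-.42)<.03)&(abs(P[...,1]+.23)<.04); print('wedge',P[s].mean(0),s.sum())
E
```

```text
15.1 [ 0.47679354 -0.23218516  0.1884045 ] [-0.21936959 -0.04127599 -0.61512182] [-5.35679757e-01  1.75298551e-01  1.89252159e+00  7.39593790e-04
  1.07646278e+00 -5.37881099e-01]
nose 1180 [ 0.47832639 -0.22567638  0.14274208] [ 0.46706446 -0.23911864  0.13800383] [ 0.48921588 -0.2163454   0.14566511]
body 448 [ 0.4779997  -0.21518643  0.12341056] [ 0.46085687 -0.23524943  0.10802211] [ 0.49543114 -0.21095288  0.13199467]
top axis [ 0.5294 -0.236 ] 17
 spokes mod90 42.440164922513 135 [(0, 43.0), (90, 132.1), (180, -138.0)]
  place 87.4 [ 0.5317 -0.184 ] ztop 0.1191 223
  place 177.4 [ 0.4775 -0.2337] ztop 0.139 7
  place 357.4 [ 0.5814 -0.2383] ztop 0.1204 196
wedge [nan nan nan] 0
scene axis [ 0.5295 -0.2344] 21
 spokes mod90 42.511408450711805 164 [(0, 41.5), (90, 131.4), (180, -136.6), (-90, -46.7)]
  place 87.5 [ 0.5318 -0.1824] ztop 0.118 205
  place 177.5 [ 0.4776 -0.2321] ztop 0.1473 243
  place 267.5 [ 0.5273 -0.2863] ztop 0.116 199
wedge [nan nan nan] 0<stdin>:14: RuntimeWarning: Mean of empty slice.
  ret = um.true_divide(
```

View pics/w6.png

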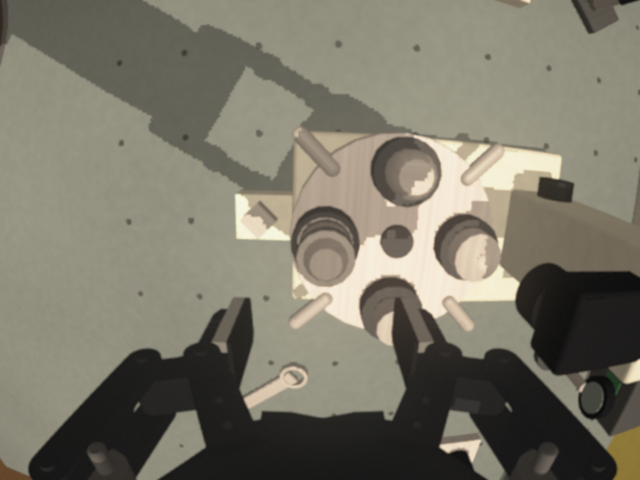

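```bash
python3 - <<'E'
from plan import *
W=np.load("W6.npy"); from scipy.optimize import least_squares
def circ(m,R,c0):
    q=W[m][:,:2]; E=[]
    for _ in range(10):
        d=q-c0;a=np.arctan2(d[:,1],d[:,0]);rr=np.hypot(*d.T);E=[]
        for k in np.arange(-np.pi,np.pi,np.pi/30):
            s=(a>=k)&(a<k+np.pi/30)
            if s.sum()>5:
                j=np.argmax(np.where(s,rr,0))
                if abs(rr[j]-R)<.005:E.append(q[j])
        E=np.array(E); c0=least_squares(lambda p:np.hypot(E[:,0]-p[0],E[:,1]-p[1])-R,c0,loss='soft_l1',f_scale=.001).x
    return c0,len(E)
Z=W[...,2]; print('discz',np.median(Z[(abs(Z-.076)<.005)&(np.hypot(W[...,0]-.53,W[...,1]+.235)<.075)]))
print(circ((abs(Z-.076)<.004)&(np.hypot(W[...,0]-.5298,W[...,1]+.235)<.082),.078,np.array([.5298,-.235])))
print('nose ring',circ((Z>.1445)&(np.hypot(W[...,0]-.478,W[...,1]+.230)<.03),.010,np.array([.478,-.228])))
m=(Z>.1440)&(np.hypot(W[...,0]-.478,W[...,1]+.230)<.03); print('flat',W[m].mean(0),W[m].min(0),W[m].max(0),m.sum())
m=(Z>.031)&(Z<.038)&(abs(W[...,0]-.42)<.03)&(abs(W[...,1]+.23)<.03); print('wedge',W[m].mean(0),m.sum())
for nm,(x,y) in {'b':(.582,-.238),'c':(.528,-.287),'a':(.532,-.184)}.items():
    m=(Z>.1)&(Z<.13)&(np.hypot(W[...,0]-x,W[...,1]-y)<.03); 
    if m.any():
        t=W[m]; t=t[t[:,2]>t[:,2].max()-.003]; print(nm,t.mean(0),t.min(0),t.max(0))
E
```

```text
discz 0.07423671423207151
(array([ 0.53036067, -0.23488232]), 49)
nose ring (array([ 0.47473515, -0.22913108]), 10)
flat [ 0.47963405 -0.21797567  0.26984503] [ 0.4488901  -0.23961439  0.14400176] [ 0.50786534 -0.21027874  0.29091368] 19672
wedge [ 0.42258129 -0.23116785  0.03349977] 688
b [ 0.58148783 -0.23680901  0.11805621] [ 0.57384647 -0.24558604  0.11699947] [ 0.58953457 -0.22918137  0.11999761]
c [ 0.5200088  -0.28685258  0.11216797] [ 0.51348344 -0.30086048  0.11099509] [ 0.52597845 -0.27289204  0.11399032]
a [ 0.53225038 -0.18294017  0.11433559] [ 0.52020246 -0.19463514  0.11355795] [ 0.54369704 -0.17159467  0.11655738]
```

```bash
python3 - <<'E'
import numpy as np
W=np.load("W6.npy");Z=W[...,2]
for lo,hi in((.1,.11),(.11,.12),(.12,.13),(.13,.135),(.135,.14),(.14,.1425),(.1425,.144),(.144,.1455),(.1455,.148)):
    m=(Z>lo)&(Z<hi)&(np.hypot(W[...,0]-.478,W[...,1]+.231)<.03); q=W[m]
    if len(q): print(lo,len(q),np.round(q.mean(0),4),np.round(np.percentile(q,2,axis=0),4),np.round(np.percentile(q,98,axis=0),4))
E
```

```text
0.1 156 [ 0.4779 -0.2165  0.105 ] [ 0.4629 -0.2247  0.1014] [ 0.4936 -0.2131  0.1098]
0.11 130 [ 0.4782 -0.2146  0.1145] [ 0.4649 -0.2207  0.1105] [ 0.4917 -0.2125  0.1196]
0.12 176 [ 0.4778 -0.2148  0.1271] [ 0.4622 -0.2254  0.1204] [ 0.4947 -0.2112  0.1299]
0.13 1109 [ 0.4781 -0.2239  0.1333] [ 0.4623 -0.2422  0.1306] [ 0.4945 -0.2117  0.1349]
0.135 530 [ 0.4783 -0.2279  0.1369] [ 0.4663 -0.243   0.135 ] [ 0.4912 -0.2159  0.1398]
0.14 215 [ 0.4785 -0.2233  0.1414] [ 0.4683 -0.2365  0.14  ] [ 0.4885 -0.217   0.1425]
0.1425 509 [ 0.4786 -0.2256  0.1434] [ 0.4695 -0.2342  0.1426] [ 0.4867 -0.2185  0.144 ]
0.144 307 [ 0.4779 -0.2287  0.1445] [ 0.4706 -0.2346  0.144 ] [ 0.4851 -0.2197  0.1453]
0.1455 1 [ 0.4829 -0.2334  0.1457] [ 0.4829 -0.2334  0.1457] [ 0.4829 -0.2334  0.1457]
```

```bash
python3 - <<'E'
from plan import *
s=arm.sense(); r=arm.camera("wrist"); K=r["camera_matrix"];M=np.array(r["mount"]);R=Rt.from_rotvec(s["orientation"]).as_matrix()
print(s["tcp_pos"], tool(90,0)-R)
f=cv2.cvtColor(np.asarray(r["frame"]),cv2.COLOR_RGB2BGR)
cv2.imwrite("pics/z7.png",cv2.resize(f[190:310,270:390],None,fx=5,fy=5,interpolation=cv2.INTER_CUBIC))
def bp(u,v,z):
    x=(u-K[0,2])/K[0,0];y=(v-K[1,2])/K[1,1];t=np.hypot(x,y);k=np.tan(t)/max(t,1e-9)
    o=R@M[:3,3]+s["tcp_pos"]; d=R@(M[:3,:3]@np.array([x*k,-y*k,-1])); return np.round(o+d*(z-o[2])/d[2],4)
for u,v in((325,262),(325,245),(325,280),(308,262),(342,262)): print(u,v,bp(u,v,.145))
print('knob',bp(397,241,.081),'cam',R@M[:3,3]+s["tcp_pos"])
E
```

```text
[ 0.47730718 -0.23214652  0.18926384] [[ 1.74409420e-03  1.64944768e-06  5.06979360e-04]
 [ 2.14448518e-06 -1.74465905e-03 -1.11585418e-03]
 [-1.11673684e-03  5.05032118e-04 -7.51079592e-07]]
325 262 [ 0.4786 -0.2253  0.145 ]
325 245 [ 0.4786 -0.2157  0.145 ]
325 280 [ 0.4787 -0.2359  0.145 ]
308 262 [ 0.4695 -0.2254  0.145 ]
342 262 [ 0.4878 -0.2253  0.145 ]
knob [ 0.5307 -0.2339  0.081 ] cam [ 0.47700869 -0.15397193  0.33101204]
```

View pics/z7.png

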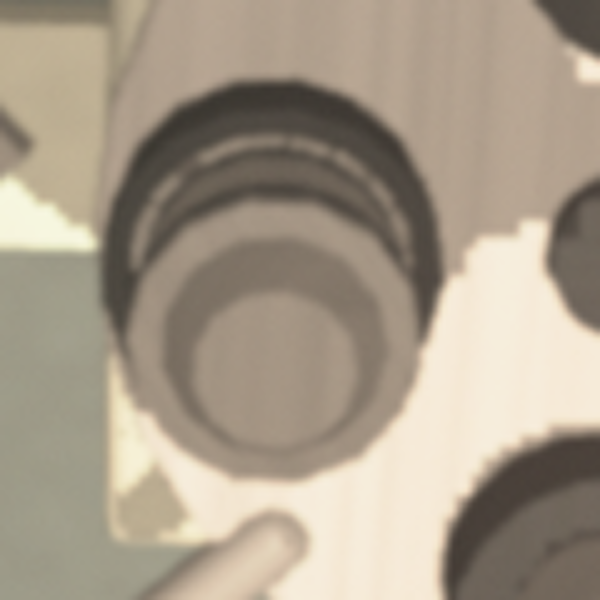

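```bash
python3 - <<'E'
from plan import *
c=cur(); b=(np.array([.4783,-.2315,.102]),tool(90,0)); print(c[0])
rows(interp(c,b,5),.06)
E
```

```text
[ 0.47747256 -0.23222522  0.18948387]
[0.0, 0.0, -0.017, -0.0, -0.0, -0.0, 0.06]
[0.0, 0.0, -0.035, -0.0, -0.0, -0.0, 0.06]
[0.0, 0.0, -0.052, -0.0, -0.0, -0.1, 0.06]
[0.001, 0.001, -0.07, -0.0, -0.0, -0.1, 0.06]
[0.001, 0.001, -0.087, -0.1, -0.0, -0.1, 0.06]
```

Emit:
send_rows --pt "0 0 -0.02 0 0 0 0.06" --pt "0.001 0.001 -0.04 0 0 0 0.06" --pt "0.001 0.001 -0.06 0 0 0 0.06" --pt "0.001 0.001 -0.078 0 0 0 0.06" --pt "0.001 0.001 -0.087 0 0 0 0.06" --pt "0.001 0.001 -0.087 0 0 0 0.05" --pt "0.001 0.001 -0.087 0 0 0 0.045" --pt "0.001 0.001 -0.087 0 0 0 0.042" --pt "0.001 0.001 -0.087 0 0 0 0.042"

```text
t: 16.42
tcp_pos: [0.4789, -0.2315, 0.1031]
orientation: [2.219, 2.223, 0.001]
force: [0.6, -0.5, 0.1]
width: 0.487
```

```bash
python3 - <<'E'
from plan import *
s=arm.sense(); print(s["t"],s["tcp_pos"],s["force"],s["width"]); save("wrist","w8"); save("scene","s8")
f=cv2.imread("pics/s8.png"); cv2.imwrite("pics/s8z.png",cv2.resize(f[190:330,170:300],None,fx=5,fy=5,interpolation=cv2.INTER_CUBIC)[:600])
E
```

```text
16.425 [ 0.4788649  -0.23150255  0.10305563] [ 0.61572706 -0.47225532  0.06951954] 0.48650593482280696
```

View pics/w8.png

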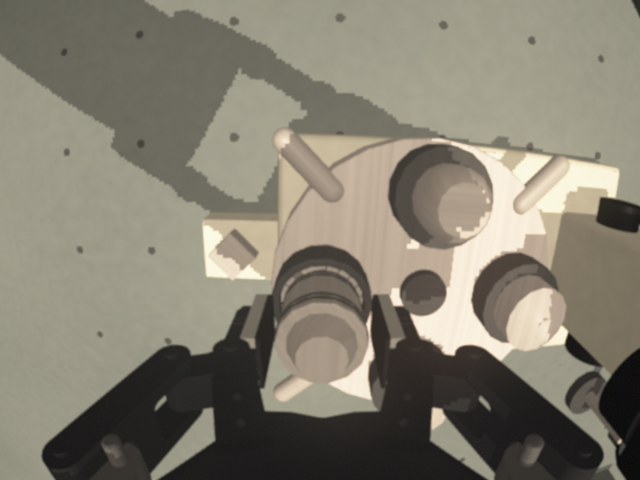

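View pics/s8z.png

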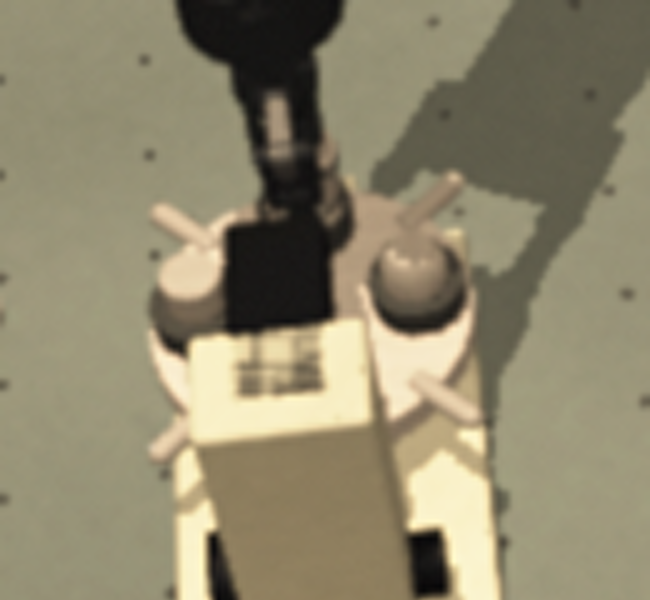

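Emit:
send_rows --pt "0 0 0 0 0 0 0.037" --pt "0 0 0 0 0 0 0.034" --pt "0 0 0 0 0 0 0.03" --pt "0 0 0 0 0 0 0.03" --pt "0 0 0 0 0 0 0.03"

```text
t: 17.15
tcp_pos: [0.4786, -0.2314, 0.1031]
orientation: [-2.219, -2.223, -0.001]
force: [-2.2, 0.2, 4.3]
width: 0.386
```

```bash
python3 - <<'E'
from plan import *
import loc
s=arm.sense(); print(s["t"],s["tcp_pos"],s["force"],s["moment"],s["width"]*.0854)
loc.run("scene")
E
```

```text
17.15 [ 0.47858544 -0.23141485  0.1030813 ] [-2.23949931  0.18000204  4.32042054] [ 0.11230905  0.41796419 -0.02651287] 0.032934237637757456
scene axis [ 0.5293 -0.2344] 21
 spokes mod90 42.37257424524733 161 [(0, 41.2), (90, 130.6), (180, -136.5), (-90, -46.4)]
  place 87.4 [ 0.5317 -0.1824] ztop 0.1187 200
  place 177.4 [ 0.4773 -0.232 ] ztop 0.1408 52
  place 267.4 [ 0.5269 -0.2863] ztop 0.1169 197
```

Emit:
send_rows --pt "0 0 0.0004 0 0 7 0.03" --pt "0 0 0.0007 0 0 14 0.03" --pt "0 0 0.001 0 0 21 0.03" --pt "0 0 0.0014 0 0 28 0.03" --pt "0 0 0.0018 0 0 35 0.03" --pt "0 0 0.0021 0 0 42 0.03" --pt "0 0 0.0025 0 0 49 0.03" --pt "0 0 0.0028 0 0 56 0.03" --pt "0 0 0.003 0 0 60 0.03"

```text
t: 18.32
tcp_pos: [0.4784, -0.2315, 0.106]
orientation: [-0.807, -3.035, -0.0]
force: [-2.0, -0.3, 3.1]
width: 0.381
```

```bash
python3 - <<'E'
from plan import *
import loc
s=arm.sense(); print(s["t"],s["tcp_pos"],s["force"],s["moment"],s["width"]*.0854,s["joint_positions"])
loc.run("scene"); save("wrist","w9")
E
```

```text
18.325 [ 0.47838078 -0.23151427  0.10600339] [-1.95462085 -0.26856822  3.07003784] [-0.03762321  0.40339431 -0.13983661] 0.03249555778202933 [-5.32583851e-01  2.89542638e-01  1.94436321e+00 -1.83680227e-04
  9.08562584e-01 -1.58373168e+00]
scene axis [ 0.5298 -0.2343] 21
 spokes mod90 42.48850416580153 160 [(0, 41.6), (90, 131.5), (180, -136.6), (-90, -46.5)]
  place 87.5 [ 0.5321 -0.1824] ztop 0.1179 197
  place 177.5 [ 0.4779 -0.2321] ztop 0.1488 229
  place 267.5 [ 0.5275 -0.2863] ztop 0.118 196
```

View pics/w9.png

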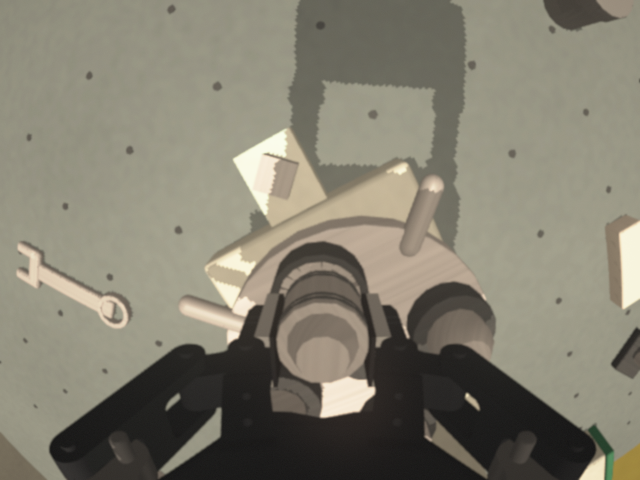

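Emit:
send_rows --pt "0 0 0.0004 0 0 7 0.03" --pt "0 0 0.0007 0 0 14 0.03" --pt "0 0 0.001 0 0 21 0.03" --pt "0 0 0.0014 0 0 28 0.03" --pt "0 0 0.0018 0 0 35 0.03" --pt "0 0 0.0021 0 0 42 0.03" --pt "0 0 0.0025 0 0 49 0.03" --pt "0 0 0.0027 0 0 54 0.03" --pt "0 0 0.0027 0 0 54 0.03"

```text
t: 19.55
tcp_pos: [0.478, -0.2321, 0.1088]
orientation: [0.653, -3.071, 0.002]
force: [-4.0, -1.6, 2.9]
width: 0.381
```

```bash
python3 - <<'E'
from plan import *
import loc
s=arm.sense(); print(s["t"],s["tcp_pos"],s["force"],s["moment"],s["width"]*.0854,s["joint_positions"])
loc.run("scene")
E
```

```text
19.55 [ 0.47801674 -0.23206761  0.10877586] [-3.98929017 -1.62209457  2.87786194] [-0.50794462  0.57680696  0.01370179] 0.03257280312220646 [-5.32767317e-01  2.85010354e-01  1.94342146e+00 -2.42954511e-03
  9.13636103e-01 -2.52110441e+00]
scene axis [ 0.5297 -0.2346] 21
 spokes mod90 42.473369300225755 169 [(0, 42.0), (90, 131.4), (180, -136.4), (-90, -46.7)]
  place 87.5 [ 0.532  -0.1827] ztop 0.1183 198
  place 177.5 [ 0.4777 -0.2323] ztop 0.1486 237
  place 267.5 [ 0.5274 -0.2866] ztop 0.117 195
```

Emit:
send_rows --pt "0 0 0.002 0 0 0 0.03" --pt "0 0 0.004 0 0 0 0.03" --pt "0 0 0.006 0 0 0 0.03" --pt "0 0 0.006 0 0 0 0.03"

```text
t: 20.1
tcp_pos: [0.4777, -0.2321, 0.1146]
orientation: [0.653, -3.07, 0.002]
force: [-1.1, -2.4, -3.3]
width: 0.38
```

```bash
python3 - <<'E'
from plan import *
import loc
s=arm.sense(); print(s["t"],s["tcp_pos"],s["force"],s["moment"],s["width"]*.0854)
loc.run("scene"); save("wrist","w10")
E
```

```text
20.1 [ 0.47767735 -0.2321238   0.11455537] [-1.11625068 -2.38145088 -3.27838189] [-0.67446961  0.35782215 -0.00693629] 0.03241231957693459
scene axis [ 0.5301 -0.2342] 21
 spokes mod90 42.41137128892854 162 [(0, 41.8), (90, 131.6), (180, -136.4), (-90, -47.0)]
  place 87.4 [ 0.5325 -0.1823] ztop 0.117 204
  place 177.4 [ 0.4782 -0.2318] ztop 0.1489 244
  place 267.4 [ 0.5278 -0.2861] ztop 0.1171 194
```

View pics/w10.png

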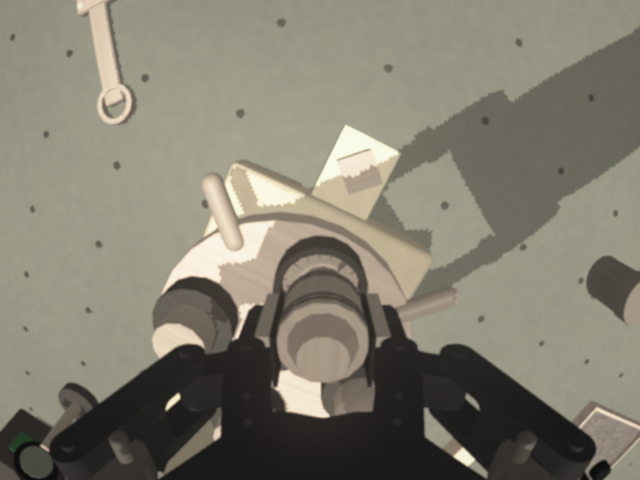

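Emit:
send_rows --pt "0 0 0.004 0 0 0 0.03" --pt "0 0 0.008 0 0 0 0.03" --pt "0 0 0.012 0 0 0 0.03" --pt "0 0 0.016 0 0 0 0.03" --pt "0 0 0.02 0 0 0 0.03" --pt "0 0 0.026 0 0 0 0.03" --pt "0 0 0.034 0 0 0 0.03" --pt "0 0 0.042 0 0 0 0.03" --pt "0 0 0.05 0 0 0 0.03" --pt "0 0 0.05 0 0 0 0.03"

```text
t: 21.45
tcp_pos: [0.4784, -0.2325, 0.1657]
orientation: [0.653, -3.072, 0.004]
force: [-0.1, 0.0, -1.5]
width: 0.382
```

```bash
python3 - <<'E'
from plan import *
import loc
s=arm.sense(); print(s["t"],s["tcp_pos"],s["force"],s["moment"],s["width"]*.0854)
c0,mu,P,r=loc.run("scene")
m=(P[...,2]>.15)&(np.hypot(P[...,0]-.478,P[...,1]+.232)<.025); print(m.sum(), np.percentile(P[m][:,2],[5,50,95]) if m.any() else 0)
save("wrist","w11"); save("scene","s11"); f=cv2.imread("pics/s11.png"); cv2.imwrite("pics/s11z.png",cv2.resize(f[170:300,170:300],None,fx=4,fy=4,interpolation=cv2.INTER_CUBIC))
E
```

```text
21.45 [ 0.47840441 -0.23250937  0.16565751] [-0.06530576  0.0165608  -1.53546763] [ 0.01081572 -0.02182122  0.04052423] 0.03266257106389658
scene axis [ 0.5308 -0.2343] 23
 spokes mod90 42.44551925756298 159 [(0, 42.0), (90, 131.9), (180, -136.7), (-90, -46.6)]
  place 87.4 [ 0.5331 -0.1824] ztop 0.1181 211
  place 177.4 [ 0.4788 -0.232 ] ztop 0.1494 86
  place 267.4 [ 0.5285 -0.2863] ztop 0.1168 199
1036 [0.17073171 0.25948217 0.52131668]
```

View pics/s11z.png

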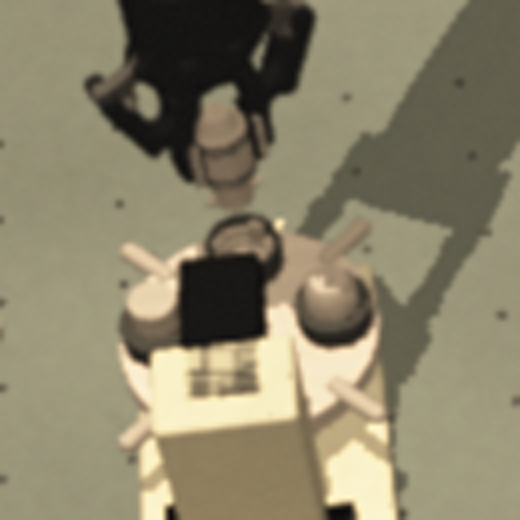

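View pics/w11.png

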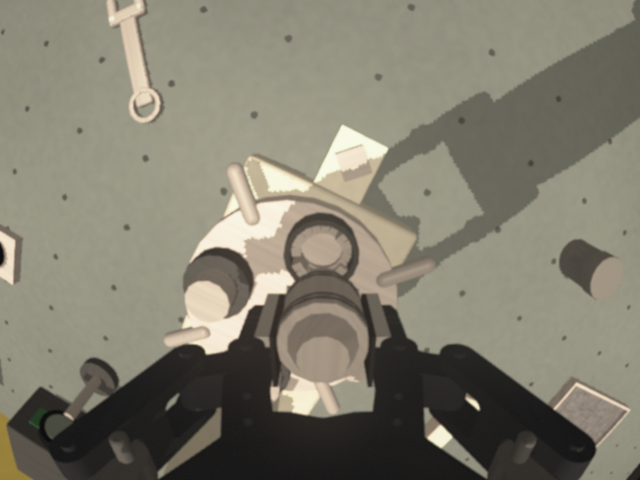

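```bash
python3 - <<'E'
from h import *
for c in ("top","scene"):
    r=arm.camera(c); K=r["camera_matrix"];V=np.array(r["view"]);Vi=np.linalg.inv(V)
    def bp(u,v,z):
        d=Vi[:3,:3]@np.array([(u-K[0,2])/K[0,0],-(v-K[1,2])/K[1,1],-1]);o=Vi[:3,3]; return o+d*(z-o[2])/d[2]
    cs={"top":[(189,226),(262,231),(258,282),(183,277)],"scene":[(381,245),(454,242),(461,284),(389,288)]}[c]
    q=[bp(u,v,.014) for u,v in cs]; print(c,np.round(q,4).tolist(),np.round(np.mean(q,0),4))
    P=cloud(r)
    s=(P[...,2]>.022)&(P[...,2]<.031)&(abs(P[...,0]-.635)<.03)&(abs(P[...,1]-.275)<.03); print('cap',np.round(P[s].mean(0),4),s.sum())
    s=(P[...,2]>.035)&(P[...,2]<.07)&(abs(P[...,0]-.61)<.03)&(abs(P[...,1]-.167)<.03); print('oil',np.round(P[s].mean(0),4),s.sum())
    s=(abs(P[...,0]-.605)<.02)&(abs(P[...,1]-.222)<.02); print('floor',np.median(P[s][:,2]))
    for n in("oil_mid","cap_mid","tray"): print(n,[(np.round(d["at"],3).tolist(),round(d["confidence"],2)) for d in arm.recognise(c,n)][:2])
    f=cv2.cvtColor(np.asarray(r["frame"]),cv2.COLOR_RGB2BGR)
    y0,x0=(210,165) if c=="top" else (225,365)
    cv2.imwrite(f"pics/tr_{c}.png",cv2.resize(f[y0:y0+90,x0:x0+120],None,fx=5,fy=5,interpolation=cv2.INTER_CUBIC))
E
```

```text
top [[0.6708, 0.3032, 0.014], [0.6574, 0.124, 0.014], [0.5309, 0.1326, 0.014], [0.5443, 0.3138, 0.014]] [0.6009 0.2184 0.014 ]
cap [0.6304 0.2762 0.0262] 114
oil [0.6083 0.1656 0.0484] 100
floor 0.007015843935820776
oil_mid [([0.606, 0.167, 0.041], 0.6)]
cap_mid [([0.634, 0.271, 0.029], 0.64)]
tray [([0.6, 0.217, 0.006], 0.97)]
scene [[0.5288, 0.1396, 0.014], [0.5537, 0.3275, 0.014], [0.6819, 0.3034, 0.014], [0.6612, 0.1276, 0.014]] [0.6064 0.2245 0.014 ]
cap [0.6341 0.2767 0.0265] 114
oil [0.6148 0.1665 0.0481] 111
floor 0.007348220047255216
oil_mid [([0.622, 0.167, 0.041], 0.66)]
cap_mid []
tray []
```

View pics/tr_top.png

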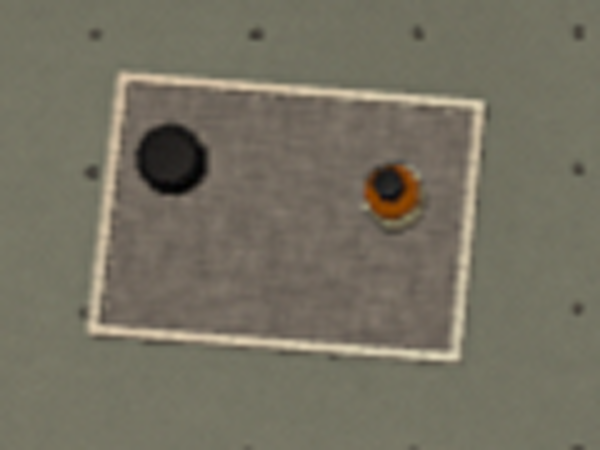

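View pics/tr_scene.png

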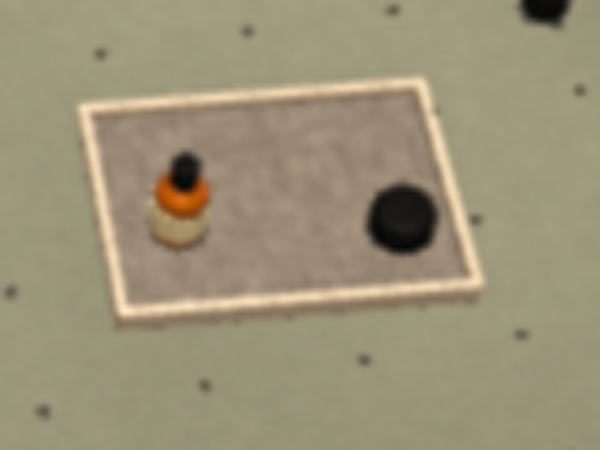

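```bash
python3 - <<'E'
from plan import *
c=cur(); up=(c[0]+[0,0,.05],c[1]); b=(np.array([.592,.222,.16]),tool(92,0)); d=(np.array([.592,.222,.09]),tool(92,0))
print(c[0],c[1])
rows(interp(c,up,2)+interp(up,b,13)+interp(b,d,3)+[d],.03)
E
```

```text
[ 0.47761239 -0.23205913  0.16438586] [[-9.13497915e-01 -4.06835975e-01 -2.45940432e-03]
 [-4.06833835e-01  9.13501199e-01 -1.33809987e-03]
 [ 2.79105596e-03 -2.21782555e-04 -9.99996080e-01]]
[0.0, 0.0, 0.025, 0.0, 0.0, 0.0, 0.03]
[0.0, 0.0, 0.05, 0.0, 0.0, 0.0, 0.03]
[0.009, 0.035, 0.046, -0.0, -0.0, -8.6, 0.03]
[0.018, 0.07, 0.042, -0.0, -0.0, -17.2, 0.03]
[0.026, 0.105, 0.037, -0.0, -0.0, -25.8, 0.03]
[0.035, 0.14, 0.033, -0.0, -0.1, -34.5, 0.03]
[0.044, 0.175, 0.029, -0.0, -0.1, -43.1, 0.03]
[0.053, 0.21, 0.025, -0.0, -0.1, -51.7, 0.03]
[0.062, 0.244, 0.021, -0.0, -0.1, -60.3, 0.03]
[0.07, 0.279, 0.017, -0.1, -0.1, -68.9, 0.03]
[0.079, 0.314, 0.012, -0.1, -0.1, -77.5, 0.03]
[0.088, 0.349, 0.008, -0.1, -0.1, -86.2, 0.03]
[0.097, 0.384, 0.004, -0.1, -0.1, -94.8, 0.03]
[0.106, 0.419, -0.0, -0.1, -0.2, -103.4, 0.03]
[0.114, 0.454, -0.004, -0.1, -0.2, -112.0, 0.03]
[0.114, 0.454, -0.028, -0.1, -0.2, -112.0, 0.03]
[0.114, 0.454, -0.051, -0.1, -0.2, -112.0, 0.03]
[0.114, 0.454, -0.074, -0.1, -0.2, -112.0, 0.03]
[0.114, 0.454, -0.074, -0.1, -0.2, -112.0, 0.03]
```

Emit:
send_rows --pt "0 0 0.025 0 0 0 0.03" --pt "0 0 0.05 0 0 0 0.03" --pt "0.009 0.035 0.05 0 0 -8.6 0.03" --pt "0.018 0.07 0.045 0 0 -17.2 0.03" --pt "0.026 0.105 0.04 0 0 -25.8 0.03" --pt "0.035 0.14 0.035 0 0 -34.5 0.03" --pt "0.044 0.175 0.03 0 0 -43.1 0.03" --pt "0.053 0.21 0.025 0 0 -51.7 0.03" --pt "0.062 0.244 0.021 0 0 -60.3 0.03" --pt "0.07 0.279 0.017 0 -0.1 -68.9 0.03" --pt "0.079 0.314 0.012 0 -0.1 -77.5 0.03" --pt "0.088 0.349 0.008 0 -0.1 -86.2 0.03" --pt "0.097 0.384 0.004 0 -0.1 -94.8 0.03" --pt "0.106 0.419 0 0 -0.1 -103.4 0.03" --pt "0.114 0.454 -0.004 -0.1 -0.2 -112 0.03" --pt "0.114 0.454 -0.028 -0.1 -0.2 -112 0.03" --pt "0.114 0.454 -0.051 -0.1 -0.2 -112 0.03" --pt "0.114 0.454 -0.074 -0.1 -0.2 -112 0.03" --pt "0.114 0.454 -0.074 -0.1 -0.2 -112 0.03"

```text
t: 24.38
tcp_pos: [0.5893, 0.2213, 0.0878]
orientation: [-2.18, -2.258, 0.009]
force: [0.9, -0.2, -1.6]
width: 0.377
```

```bash
python3 - <<'E'
from plan import *
s=arm.sense(); print(s["t"],s["tcp_pos"],s["force"],s["moment"],s["width"]*.0854); save("wrist","w12")
r=save("scene","s12"); f=cv2.imread("pics/s12.png"); cv2.imwrite("pics/s12z.png",cv2.resize(f[180:300,340:490],None,fx=5,fy=5,interpolation=cv2.INTER_CUBIC))
P=cloud(r); m=(np.hypot(P[...,0]-.592,P[...,1]-.222)<.03)&(P[...,2]>.03)&(P[...,2]<.2); print(m.sum())
E
```

```text
24.375 [0.58932887 0.22129528 0.08775398] [ 0.9299482  -0.21102533 -1.56567287] [ 0.05672493 -0.01676329 -0.01393054] 0.03219583171635587
420
```

View pics/s12z.png

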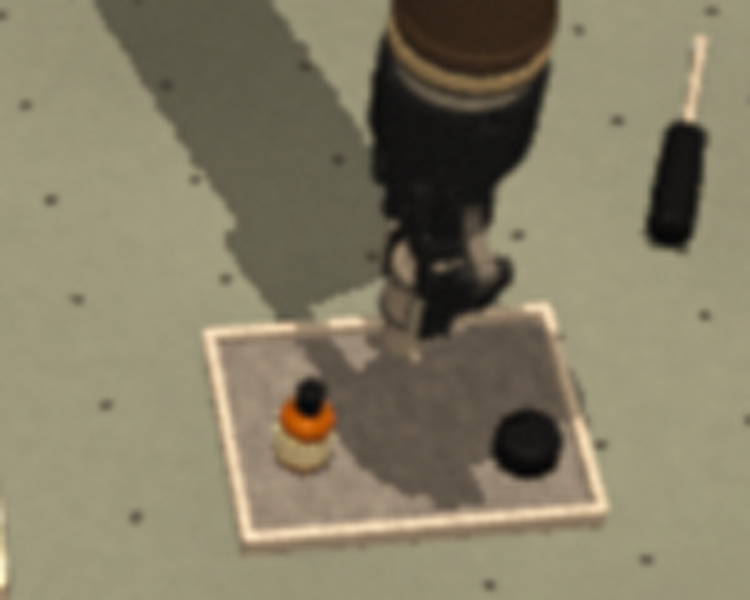

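View pics/w12.png

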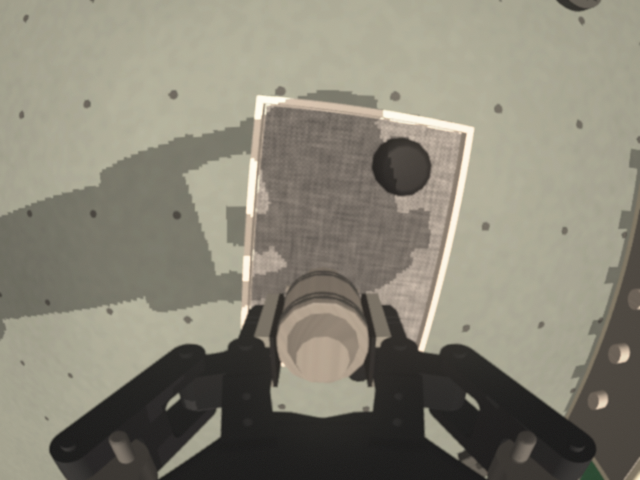

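Emit:
send_rows --pt "0.002 0 -0.015 0 0 0 0.03" --pt "0.003 0 -0.03 0 0 0 0.03" --pt "0.003 0 -0.042 0 0 0 0.03" --pt "0.003 0 -0.048 0 0 0 0.03" --pt "0.003 0 -0.048 0 0 0 0.03"

```text
t: 25.1
tcp_pos: [0.5942, 0.2218, 0.0417]
orientation: [-2.182, -2.26, 0.003]
force: [-0.2, 0.4, -1.6]
width: 0.383
```

```bash
python3 - <<'E'
from plan import *
s=arm.sense(); print(s["t"],s["tcp_pos"],s["force"],s["moment"])
r=save("scene","s13"); f=cv2.imread("pics/s13.png"); cv2.imwrite("pics/s13z.png",cv2.resize(f[200:300,370:470],None,fx=6,fy=6,interpolation=cv2.INTER_CUBIC))
E
```

```text
25.1 [0.59417618 0.22182656 0.04165721] [-0.18649685  0.41058071 -1.554344  ] [ 0.01254068 -0.01472916 -0.01193656]
```

View pics/s13z.png

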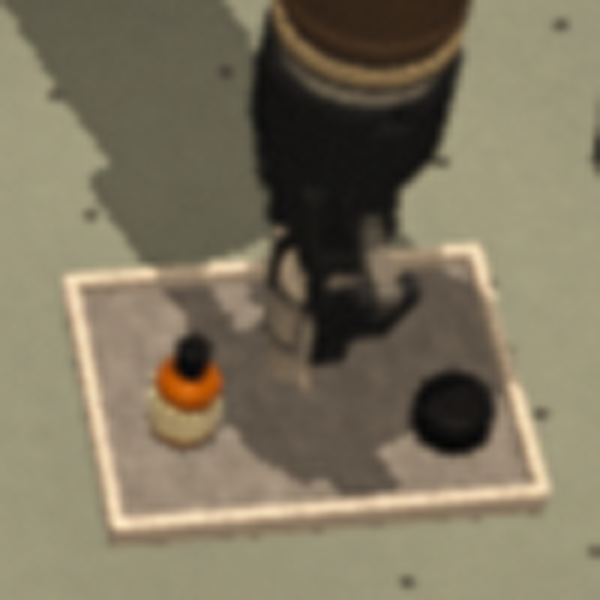

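Emit:
send_rows --pt "0 0 -0.002 0 0 0 0.03" --pt "0 0 -0.004 0 0 0 0.03" --pt "0 0 -0.005 0 0 0 0.03" --pt "0 0 -0.005 0 0 0 0.03"

```text
t: 25.65
tcp_pos: [0.5947, 0.222, 0.0373]
orientation: [2.182, 2.26, -0.001]
force: [-0.7, 0.1, -0.7]
width: 0.382
```

Emit:
send_rows --pt "0 0 -0.001 0 0 0 0.03" --pt "0 0 -0.001 0 0 0 0.03"

```text
t: 25.9
tcp_pos: [0.5946, 0.2219, 0.0363]
orientation: [2.182, 2.26, -0.001]
force: [-0.2, -0.5, -0.8]
width: 0.381
```

Emit:
send_rows --pt "0 0 -0.001 0 0 0 0.03" --pt "0 0 -0.001 0 0 0 0.03"

```text
t: 26.15
tcp_pos: [0.5947, 0.222, 0.0353]
orientation: [2.182, 2.26, -0.001]
force: [-0.7, 0.1, -1.5]
width: 0.38
```

Noise level; keep stepping to contact.

Emit:
send_rows --pt "0 0 -0.001 0 0 0 0.03" --pt "0 0 -0.001 0 0 0 0.03"

```text
t: 26.4
tcp_pos: [0.5948, 0.222, 0.035]
orientation: [2.182, 2.26, -0.001]
force: [-1.7, -1.4, 4.9]
width: 0.38
```

Emit:
send_rows --pt "0 0 -0.001 0 0 0 0.03" --pt "0 0 -0.001 0 0 0 0.03"

```text
t: 26.65
tcp_pos: [0.5948, 0.222, 0.035]
orientation: [2.182, 2.26, -0.002]
force: [-2.4, -0.3, 6.6]
width: 0.383
```

Emit:
send_rows --pt "0 0 0 0 0 0 0.034" --pt "0 0 0 0 0 0 0.036" --pt "0 0 0 0 0 0 0.04" --pt "0 0 0 0 0 0 0.046" --pt "0 0 0 0 0 0 0.052" --pt "0 0 0 0 0 0 0.056" --pt "0 0 0 0 0 0 0.056"

```text
t: 27.52
tcp_pos: [0.5949, 0.222, 0.035]
orientation: [2.182, 2.26, -0.001]
force: [0.2, -0.5, 0.3]
width: 0.654
```

```bash
python3 - <<'E'
from plan import *
s=arm.sense(); print(s["t"],s["tcp_pos"],s["force"],s["moment"],s["width"]*.0854); save("wrist","w14")
E
```

```text
27.525 [0.59485369 0.22201061 0.03499452] [ 0.17119175 -0.51035107  0.28564886] [-0.00188335  0.03751894  0.0335986 ] 0.05588331798564207
```

View pics/w14.png

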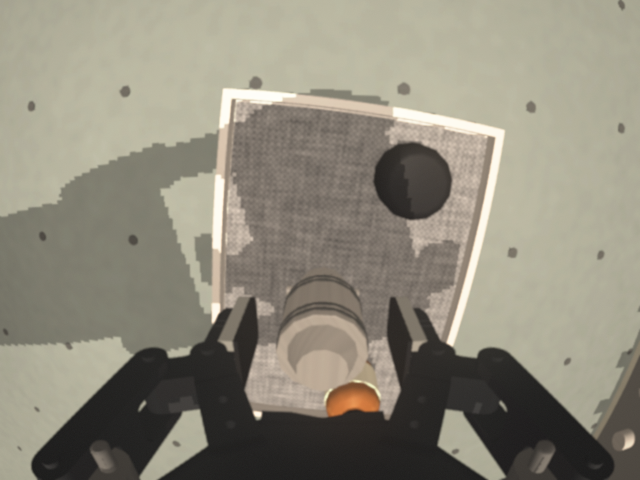

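Standing free between the pads, clear on both sides. Retreat straight up.

Emit:
send_rows --pt "0 0 0.015 0 0 0 0.056" --pt "0 0 0.035 0 0 0 0.056" --pt "0 0 0.06 0 0 0 0.056" --pt "0 0 0.09 0 0 0 0.056" --pt "0 0 0.13 0 0 0 0.056" --pt "0 0 0.18 0 0 0 0.056" --pt "0 0 0.23 0 0 0 0.056" --pt "-0.04 0 0.25 0 0 0 0.056" --pt "-0.08 0 0.25 0 0 0 0.056" --pt "-0.12 0 0.25 0 0 0 0.056" --pt "-0.16 0 0.25 0 0 0 0.056" --pt "-0.18 0 0.25 0 0 0 0.056" --pt "-0.18 0 0.25 0 0 0 0.056"

```text
t: 29.2
tcp_pos: [0.4147, 0.2222, 0.2863]
orientation: [2.18, 2.26, 0.003]
force: [1.0, 0.5, 0.0]
width: 0.656
```

```bash
python3 - <<'E'
from plan import *
import loc
s=arm.sense(); print(s["t"],s["tcp_pos"],s["force"])
for c in("top","scene"):
    c0,mu,P,r=loc.run(c)
    for lo,hi in((.03,.045),(.05,.064),(.065,.08)):
        m=(np.hypot(P[...,0]-.595,P[...,1]-.222)<.03)&(P[...,2]>lo)&(P[...,2]<hi); print(lo,m.sum(),np.round(P[m].mean(0),4) if m.any() else 0)
    f=cv2.cvtColor(np.asarray(r["frame"]),cv2.COLOR_RGB2BGR)
    y0,x0=(200,165) if c=="top" else (205,365)
    cv2.imwrite(f"pics/fin_{c}.png",cv2.resize(f[y0:y0+100,x0:x0+120],None,fx=6,fy=6,interpolation=cv2.INTER_CUBIC))
    cv2.imwrite(f"pics/full_{c}.png",f)
    for n in("oil_mid","cap_mid","canister_mid","objective"): print(n,[(np.round(d["at"],3).tolist(),round(d["confidence"],2)) for d in arm.recognise(c,n)][:2])
E
```

```text
29.2 [0.41470231 0.22222938 0.28627927] [1.0338895  0.49485821 0.0443269 ]
top axis [ 0.5295 -0.2358] 32
 spokes mod90 42.589468010228295 185 [(0, 42.9), (90, 132.6), (180, -138.0), (-90, -47.3)]
  place 87.6 [ 0.5317 -0.1838] ztop 0.1186 222
  place 177.6 [ 0.4775 -0.2336] ztop 0.0994 69
  place 267.6 [ 0.5273 -0.2877] ztop 0.1168 210
  place 357.6 [ 0.5814 -0.2379] ztop 0.1207 208
0.03 21 [0.5828 0.2116 0.0391]
0.05 34 [0.5929 0.2169 0.0609]
0.065 127 [0.5917 0.2182 0.071 ]
oil_mid [([0.606, 0.165, 0.04], 0.66), ([0.523, -0.28, 0.092], 0.35)]
cap_mid [([0.634, 0.277, 0.03], 0.75)]
canister_mid [([0.408, 0.02, 0.058], 0.8)]
objective [([0.588, 0.219, 0.066], 0.53)]
scene axis [ 0.5303 -0.2341] 22
 spokes mod90 42.415318389526256 158 [(0, 41.9), (90, 131.6), (180, -136.8), (-90, -47.0)]
  place 87.4 [ 0.5326 -0.1821] ztop 0.1175 203
  place 177.4 [ 0.4783 -0.2317] ztop 0.0985 43
  place 267.4 [ 0.5279 -0.286 ] ztop 0.1164 198
0.03 52 [0.6053 0.2157 0.0376]
0.05 49 [0.6043 0.2148 0.0574]
0.065 110 [0.5977 0.2192 0.0711]
oil_mid [([0.622, 0.167, 0.042], 0.44), ([0.691, -0.237, 0.105], 0.24)]
cap_mid [([0.64, 0.277, 0.025], 0.47)]
canister_mid [([0.427, 0.015, 0.058], 0.86), ([0.605, 0.216, 0.057], 0.49)]
objective [([0.604, 0.216, 0.059], 0.8)]
```

View pics/fin_scene.png

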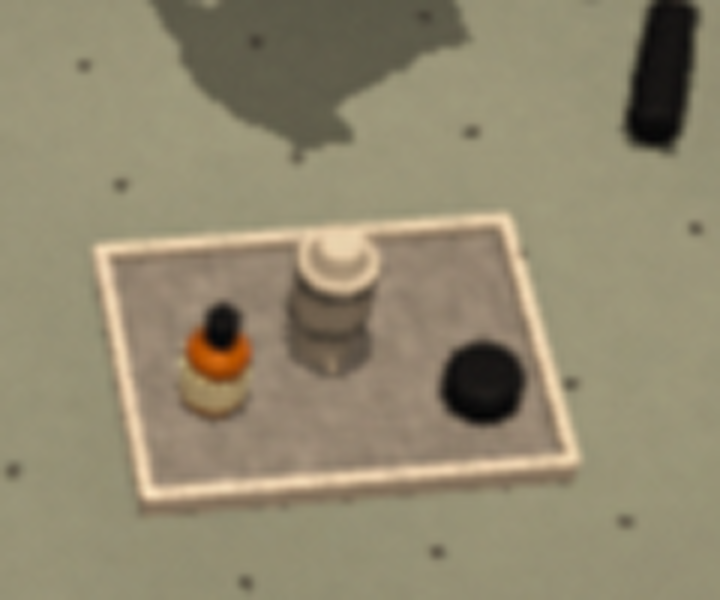

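View pics/full_top.png

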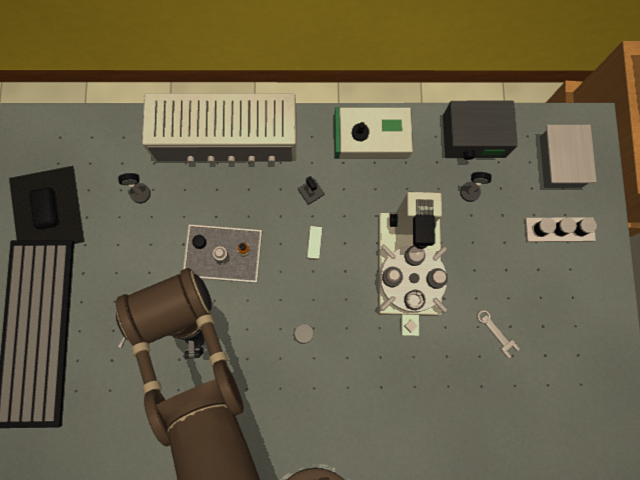

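```bash
python3 -c "
from bench import arm
print(arm.sense()['t'],arm.sign_off())"
```

```text
the job is handed in; nothing more can be done
29.7 None
```

The long objective now stands upright on the middle of the tray floor and the turret's empty socket is at the front. I handed the job in at about 29.7 s of the 72 s allowed; the hand-in gives no verdict.

- **Turret:** I turned it about 164° anticlockwise in two pushes on the spoke handles. In the last pictures the long place is at 177.4–177.6°. The pointer direction is about 178°, so it is within about 1 mm of the front place.
- **Unscrewing and lifting:** I gripped the objective, turned it 114° anticlockwise, rising with the thread, and lifted it out. The turret did not move, and the pictures show the socket empty.
- **Placing:** I set it down with about 7 N of contact force and released it. The last pictures put it at about (0.594, 0.219) m, roughly 55 mm from the bottle and 70 mm from the cap. The arm is well clear.
- **Other things:** The cap and bottle read within a few millimetres of where they started. The canister did too in the top camera, and within 6 mm in the scene camera. The slide box, post mount, screwdriver and spanner I judged only by eye in the last top picture. The arm partly hides the screwdriver there.

**Disagreements in the measurements:**
- Before I gripped it, the objective's nose measured 4–6 mm to the side of its socket axis. That could be play in the thread or camera bias; it did not affect the grip or the unscrewing.
- The top and scene cameras differ by about 5–10 mm in x for things on the tray. I placed the objective near the middle to allow for that.

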